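# Lay the breakfast tray

### The job

Lay the breakfast tray: stand the espresso cup on its saucer, the honey jar in the square blue drip dish, the pepper mill on the dark wooden coaster and the black-capped spice jar in the steel sleeve. Each must end upright, right down in the hollow of its own dish, let go and at rest, with all four in place together. Do not knock any of the four over.

Things in the scene. Friction and masses are not known exactly. Their poses are not given: they have to be found in the camera images.
- espresso_cup: Small white espresso cup with a red-brown inside, 51 mm tall, standing loose on the worktop. Round bowl, 62 mm across at the rim and narrowing to a foot 43 mm across; one handle. Origin under the cup at worktop level, 12 mm off the bowl's axis toward the handle: the bowl's axis is at (0, +12 mm), the handle sticks out along -y to y = -43 mm. z is up. The bowl can be held across its own x direction, just below the rim.
- cup_foot (a point): Centre of the underside of the espresso cup's foot, on the bowl's axis; same axes as the cup.
- honey_jar: Honey jar with a red screw lid, 60 mm across, 85 mm tall (lid 58 mm across, its lowest edge 74 mm up), 0.22 to 0.4 kg. Origin at the centre of its underside, z up.
- pepper_mill: Turned dark brown wooden pepper mill, 150 mm tall: foot 58 mm across, head 50 mm across between 109 and 139 mm up, small metal knob on top. Origin at the centre of its underside, z up. The head does not turn.
- spice_jar: Slim round spice jar with a black cap and a dark label, 41 mm across, 105 mm tall. Origin at the centre of its underside, z up.
- saucer: White saucer with a red-brown flat well, fixed on the wooden tray: 112 mm across, rim 11 mm high, flat well 58 mm across whose floor is 5 mm above the origin; the wall rises outward from the well. Origin at the centre of its underside (10 mm above the worktop, on the tray), z up.
- honey_dish: Square blue glazed drip dish, 92 x 92 mm, 18 mm high, fixed on the tray: square hollow 78 x 78 mm along its x and y axes, floor 7 mm above the origin. Origin at the centre of its underside (10 mm above the worktop), z up.
- mill_coaster: Round dark brown wooden coaster, 96 mm across, 14 mm high, fixed on the tray: round hollow 74 mm across, floor 6 mm above the origin. Origin at the centre of its underside (10 mm above the worktop), z up.
- spice_sleeve: Open brushed-steel cup, 61 mm across outside (its foot 68 mm), 40 mm high, fixed on the tray: round bore 54 mm across, floor 5 mm above the origin. Origin at the centre of its underside (10 mm above the worktop), z up.
- tray: Brown wooden serving tray, 264 x 316 mm, fixed: rim 22 mm high, a brass loop handle 40 mm high at each end in y, floor 10 mm above the worktop. Its four dishes stand in any order, 116 mm apart along its x and 152 mm along its y, with its yaw. Origin at the centre of its underside. Wall cabinets hang 0.69 m above the back of the worktop, from 0.55 m ahead of the robot on: do not lift high there.
Not all that is in view belongs to the job. Leave any purple look-alike of the honey_jar alone.

How it is judged:
At the end, for the whole second after the job is handed in: Cup foot within 12 mm of the saucer's centre, honey jar within 14 mm of the square dish's centre, pepper mill within 12 mm of the coaster's centre and spice jar within 10 mm of the sleeve's centre; each stands on the floor of its hollow (within 3 mm in height), within 0.1 rad of upright and at rest (horizontal distance between cup_foot and saucer below 0.012 m and z of cup_foot in the frame of saucer between 0.002 and 0.008 m and angle between each of espresso_cup, honey_jar, pepper_mill, spice_jar's own z axis and vertical below 0.1 rad and linear speed of each of espresso_cup, honey_jar, pepper_mill, spice_jar below 0.02 m/s and angular speed of each of espresso_cup, honey_jar, pepper_mill, spice_jar below 0.2 rad/s and horizontal distance between honey_jar and honey_dish below 0.014 m and z of honey_jar in the frame of honey_dish between 0.004 and 0.01 m and horizontal distance between pepper_mill and mill_coaster below 0.012 m and z of pepper_mill in the frame of mill_coaster between 0.003 and 0.009 m and horizontal distance between spice_jar and spice_sleeve below 0.01 m and z of spice_jar in the frame of spice_sleeve between 0.002 and 0.008 m); the robot touches nothing.
It fails at once if the cup, honey jar, mill or spice jar was knocked over (angle between any of espresso_cup, honey_jar, pepper_mill, spice_jar's own z axis and vertical above 0.9 rad).
It also fails if it takes over 109 s, if anything falls off the work surface, if the arm or the gripper's body presses on something with over 40 N, if the wrist force passes 120 N, or if a joint passes its speed limit or range.

### The arm

A 6-joint arm with a two-finger parallel gripper is mounted at the origin on a cart in front of the work surface, level with it; the furniture and walls round the work are solid. World frame = base frame: x ahead of the robot, y to its left, z up, the work surface at z = 0. Lengths are in m, angles in rad, forces in N, time in s.
With the tool pointing down it reaches from about 0.4 to 0.825 m from the base axis. Payload 7 kg.
Tool frame: the origin (TCP) lies midway between the tips of the shut fingers; the grasp point (between the pads) lies 19 mm behind it; z points along the fingers, y is the direction in which the jaws open and shut (so a half turn about z gives the same grasp; the last joint's range is limited). The gripper opens to 88 mm and grips with 3 to 60 N. Pads are 19 mm wide; open, the fingers measure 130 mm over their backs; the gripper's body (78 mm by 193 mm) begins 47 mm behind the grasp point.
Start: joints at [1.491, 0.359, 0.012, 0, -1.224, -0.288], TCP at [0.243, 0.63, 0.227] pointing down, gripper open.
Joint ranges: [-3.07, 3.07], [-1.43, 2.12], [-1.02, 1.25], [-3.03, 1.67], [-3.05, -0], [-3.03, 3.03]. Speed limits (rad/s): [2.39, 2.39, 3.01, 3.14, 3.14, 3.14].

### API

Orientations are given as a 3x3 rotation matrix whose columns are the frame's x, y, z axes.
In Python, from bench import robot, vision, nets gives the robot as it stands. The module is installed in compiled form; this text tells all that it offers.
- The arm moves only by the shell command python3 -m crank 'ROWS' [FORCE]. ROWS is JSON, a list of rows, each an object of numbers: "x", "y", "z": the shift along the tool's x, y, z in units of 1000 mm (1.0 is 1000 mm); "wx", "wy", "wz": the turn, a rotation vector about the tool's x, y, z in units of pi rad (1.0 is pi rad); "claw": the opening, from 0 (shut) to 1 (fully open). A call has 1 to 12 rows; each row is the pose to reach, as a shift and turn from the pose measured when the call began, along the tool's axes at that moment, turning the shorter way round; what a row does not reach only later rows make up. A row lasts 1/12 s, in which the tool goes at most 41.7 mm and 7.16 degrees, less where a joint would pass 70% of its speed; a pose out of reach is approached as far as the arm can. A call with a number of a shift or a turn outside -1 to 1 is refused whole. A call with a gripper value outside its range is refused whole. The fingers move at their own pace and stop on an object; FORCE is the grip in N (left out, the last holds). Time passes only in rows, so rows that repeat a pose let the fingers close. It gives the time, the measured TCP pose, the force and the opening at its end, in the units of the state.
- robot.get_obs(): the state, without advancing time (a new reading comes with each control period).
- vision.capture(name): name is "scene" or "side" or "wrist"; returns the picture (480x640x3 uint8, blue, green, red); there is no depth.
- vision.camera_info(name): a dict with "K" (3x3 intrinsics, pixels), "R" (3x3) and "t" (3): a world point X has camera coordinates R X + t. Camera axes: x right, y down, z forward; pixel columns grow to the right and rows downward; lengths in m; the calibration is good to about 2 mm. A picture is of the moment at which its call begins: read the wrist's pose just before it. camera_info takes no time and is no camera call; for the wrist camera it gives the pose at the moment of the call.
- robot.sign_off(): hands the job in, once; it reports no verdict.
Trained networks look in the newest picture that a camera, given by its name, has taken for a name from the list of things; names that differ only in an ending like _2 or _b are one class to them, and where a whole thing is asked for, a point or a joint stands for the part that bears it (a point fixed in the world has none). Each returns a list of dicts, best first, with "score" (0 to 1); they miss things now and then, are a little off and sometimes report something else, mostly with a low value. They report only what shows in the picture. A call takes as long as a camera call. They do not tell look-alikes from the thing itself.
- nets.cut_out(camera, query): "region" (480x640 bool, what is visible of it) and "at" ([column, row] in pixels, amid what is visible of it).
The state is a dict: "clock": time; "q": joint angles; "joint_velocities": joint speeds; "effort": joint torques, N m; "ee_pos": TCP position; "tcp_rot": TCP orientation; "force": force on the tool from outside, world axes, zero at the start; "moment": the same for the moment, N m; "finger_gap": finger opening in m.
Only numpy, scipy, OpenCV 4.12 (cv2) and the standard library are available. Lean on these libraries where they do the work, as an engineer would, in place of code of your own. Each camera call takes 0.05 s, during which the arm holds its last target.

## Working session

There is one attempt and no reset: what is moved stays moved. The work goes in short steps, Python scripts to look and compute and a shell command to move; the robot and the scene stay as the last step left them, time stands still between calls to the robot, and variables do not carry over. Pictures are saved under pics/ and viewed, and the job is handed in when it is done.

```bash
mkdir -p pics; ls; python3 - <<'E'
from bench import robot, vision, nets
import cv2,numpy as np
o=robot.get_obs()
for k,v in o.items(): print(k,np.round(v,4).tolist())
for c in ["scene","side","wrist"]:
    i=vision.camera_info(c); print(c,np.round(i["K"],1).tolist(),np.round(i["R"],3).tolist(),np.round(i["t"],3).tolist())
    cv2.imwrite(f"pics/{c}0.png",vision.capture(c))
E
```

```text
pics
clock 0.0
q [1.4911, 0.3594, 0.0111, -0.0003, -1.2241, -0.2881]
joint_velocities [0.0003, -0.0021, 0.0006, 0.0012, 0.0013, -0.0006]
effort [0.0001, -58.2714, 29.3054, 6.9972, 0.007, -0.0001]
ee_pos [0.2426, 0.6294, 0.2257]
tcp_rot [[0.9331, -0.3596, -0.0004], [-0.3596, -0.9331, -0.0015], [0.0001, 0.0016, -1.0]]
force [0.4707, -0.0872, 0.7518]
moment [-0.0296, 0.0253, 0.0296]
finger_gap 0.0877
scene [[513.1, 0.0, 324.6], [0.0, 513.1, 239.3], [0.0, 0.0, 1.0]] [[0.857, -0.515, 0.015], [-0.324, -0.561, -0.762], [0.401, 0.648, -0.647]] [-0.356, 0.244, 1.315]
side [[603.6, 0.0, 315.7], [0.0, 603.6, 246.8], [0.0, 0.0, 1.0]] [[-0.865, -0.501, -0.027], [-0.15, 0.309, -0.939], [0.478, -0.809, -0.343]] [0.437, 0.08, 1.4]
wrist [[399.6, 0.0, 317.3], [0.0, 399.6, 247.6], [0.0, 0.0, 1.0]] [[-0.36, -0.933, 0.001], [-0.897, 0.346, 0.276], [-0.258, 0.098, -0.961]] [0.674, -0.034, 0.391]
```

View pics/scene0.png

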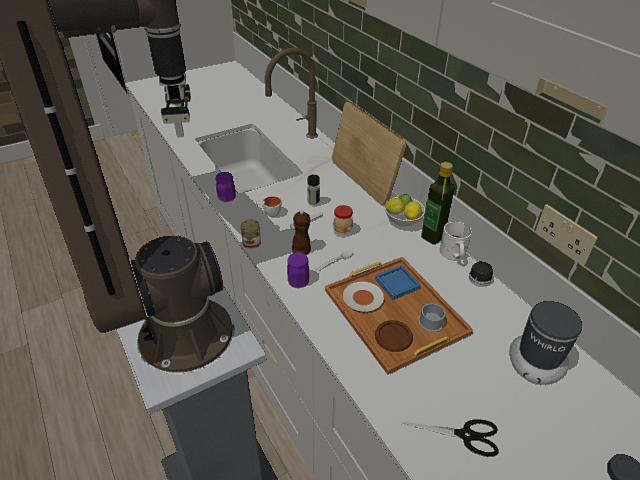

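View pics/side0.png

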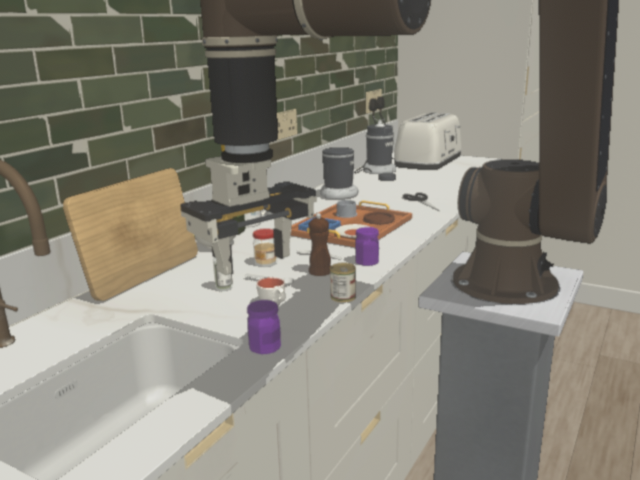

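View pics/wrist0.png

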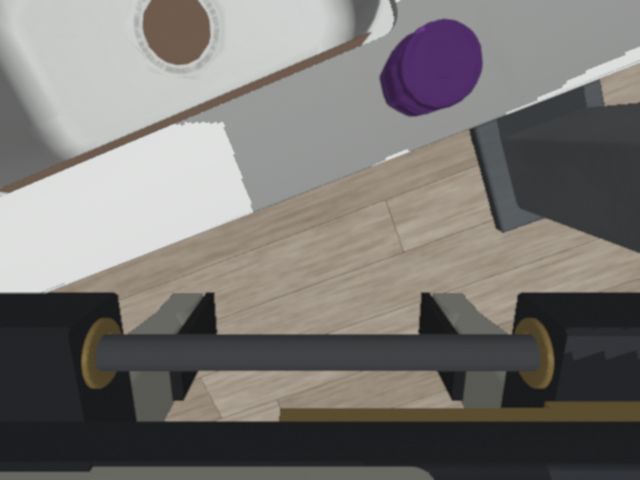

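The scene camera shows the cup at (272,206), mill (301,233), red-lid honey jar (343,220) and spice jar (314,190). The tray is at about (398,312). Its saucer is at (363,297), blue dish at (397,281), coaster at (393,335) and sleeve at (432,317). Purple decoys are at (225,187) and (298,270). I'll now fit the silhouettes.

```bash
cat > h.py <<'E'
from bench import robot, vision, nets
import cv2,numpy as np
from scipy.optimize import minimize
# profile: list of (r,z) rel to origin
PROF={"honey_jar":[(.030,0),(.030,.070),(.029,.074),(.029,.085)],
"pepper_mill":[(.029,0),(.029,.02),(.025,.109),(.025,.139),(.008,.150)],
"spice_jar":[(.0205,0),(.0205,.105)],
"saucer":[(.056,.021)],"mill_coaster":[(.048,.010),(.048,.024)],
"spice_sleeve":[(.034,.010),(.0305,.014),(.0305,.05)],"honey_dish":None}
a=np.linspace(0,2*np.pi,48,endpoint=False)
def pts(n,x,y,yaw=0):
    if n=="honey_dish":
        P=np.array([[sx*.046,sy*.046,z] for sx in(-1,1) for sy in(-1,1) for z in(.010,.028)])
        c,s=np.cos(yaw),np.sin(yaw);P[:,:2]=P[:,:2]@np.array([[c,s],[-s,c]])
    else: P=np.concatenate([np.c_[r*np.cos(a),r*np.sin(a),0*a+z] for r,z in PROF[n]])
    return P+[x,y,0]
def proj(ci,P):
    c=(ci["R"]@np.asarray(P,float).T).T+ci["t"]; p=c@ci["K"].T; return p[:,:2]/p[:,2:]
def ray(ci,uv,z):
    d=ci["R"].T@np.linalg.inv(ci["K"])@[uv[0],uv[1],1]; o=-ci["R"].T@ci["t"]
    return (o+d*(z-o[2])/d[2])[:2]
def mask(ci,P,S=4):
    hull=cv2.convexHull(((proj(ci,P)+.5)*S).astype(np.float32)) 
    m=np.zeros((480*S,640*S),np.uint8); cv2.fillConvexPoly(m,np.round(hull).astype(np.int32),1)
    return cv2.resize(m.astype(np.float32),(640,480),interpolation=cv2.INTER_AREA)
def seg(cam,n,k=0):
    r=nets.cut_out(cam,n); return r
def fit(n,views,yaw=0,x0=None):
    # views: list of (ci, region)
    if x0 is None: 
        ci,m=views[0]; ys,xs=np.nonzero(m); x0=ray(ci,(xs.mean(),ys.mean()),.04 if n not in("saucer","mill_coaster","honey_dish") else .02)
    def cost(p):
        t=0
        for ci,m in views:
            q=mask(ci,pts(n,p[0],p[1],p[2] if len(p)>2 else 0)); t+=np.abs(q-m).sum()/m.sum()
        return t
    p0=list(x0)+([yaw] if n=="honey_dish" else [])
    sim=np.array([p0]+[[v+(d if i==j else 0) for j,v in enumerate(p0)] for i,d in enumerate([.012,.012,.15][:len(p0)])])
    r=minimize(cost,p0,method="Nelder-Mead",options=dict(initial_simplex=sim,xatol=2e-4,fatol=1e-4,maxfev=120))
    return r.x,r.fun
E
python3 - <<'E'
from h import *
V={}
for c in("scene","side"):
    im=vision.capture(c); ov=im.copy(); ci=vision.camera_info(c)
    for n in ["espresso_cup","honey_jar","pepper_mill","spice_jar"]+(["saucer","honey_dish","mill_coaster","spice_sleeve","tray"] if c=="scene" else []):
        r=nets.cut_out(c,n)
        print(c,n,[(round(d["score"],2),np.round(d["at"]).astype(int).tolist(),int(d["region"].sum())) for d in r[:4]])
        for d in r[:3]: V[c,n]=V.get((c,n),[])+[d["region"]]
        if r: ov[r[0]["region"]]=(0.5*ov[r[0]["region"]]+[0,120,0]).astype(np.uint8)
    cv2.imwrite(f"pics/ov_{c}.png",ov)
import pickle; pickle.dump(V,open("V.pkl","wb"))
E
```

```text
scene espresso_cup [(0.58, [271, 208], 312)]
scene honey_jar [(0.97, [303, 270], 703), (0.75, [227, 187], 447), (0.63, [344, 222], 557)]
scene pepper_mill [(0.88, [303, 235], 666)]
scene spice_jar [(0.76, [314, 192], 351)]
scene saucer [(0.65, [362, 298], 976)]
scene honey_dish [(0.94, [397, 281], 975)]
scene mill_coaster [(0.94, [390, 335], 892)]
scene spice_sleeve [(0.79, [428, 317], 657), (0.4, [394, 336], 959)]
scene tray [(0.87, [396, 319], 6341)]
side espresso_cup [(0.72, [269, 290], 585)]
side honey_jar [(0.78, [263, 249], 770), (0.7, [363, 249], 843), (0.67, [266, 329], 1685)]
side pepper_mill [(0.8, [316, 248], 1162), (0.66, [262, 247], 786)]
side spice_jar [(0.64, [220, 278], 374), (0.39, [375, 217], 346)]
```

```bash
python3 - <<'E'
from h import *
import pickle
V=pickle.load(open("V.pkl","rb")); C={c:vision.camera_info(c) for c in("scene","side")}
idx={("scene","honey_jar"):2}
for n in ["honey_jar","pepper_mill","spice_jar","saucer","honey_dish","mill_coaster","spice_sleeve"]:
    for cs in (("scene",),("side",),("scene","side")):
        vs=[(C[c],V[c,n][idx.get((c,n),0)]) for c in cs if (c,n) in V]
        if len(vs)<len(cs): continue
        if n=="honey_dish":
            best=min((fit(n,vs,y) for y in(-.6,-.2,.2,.6)),key=lambda t:t[1])
        else: best=fit(n,vs)
        print(n,cs,np.round(best[0],4),round(best[1],3))
for c in("scene","side"):
    ys,xs=np.nonzero(V[c,"espresso_cup"][0]);print(c,ray(C[c],(xs.mean(),ys.mean()),.028))
E
```

```text
honey_jar ('scene',) [0.5702 0.1503] 0.073
honey_jar ('side',) [0.5738 0.1457] 0.161
honey_jar ('scene', 'side') [0.5698 0.1496] 0.249
pepper_mill ('scene',) [0.4148 0.1389] 0.257
pepper_mill ('side',) [0.4167 0.1349] 0.197
pepper_mill ('scene', 'side') [0.4147 0.1389] 0.458
spice_jar ('scene',) [0.5663 0.3339] 0.113
spice_jar ('side',) [0.5682 0.3217] 1.336
spice_jar ('scene', 'side') [0.5634 0.3272] 1.484
saucer ('scene',) [ 0.4579 -0.1316] 0.04
honey_dish ('scene',) [ 0.5737 -0.1327 -0.057 ] 0.041
mill_coaster ('scene',) [ 0.4497 -0.2801] 0.156
spice_sleeve ('scene',) [ 0.5651 -0.2892] 0.049
scene [0.41914499 0.35134474]
side [0.42537816 0.33085157]
```

View pics/ov_scene.png

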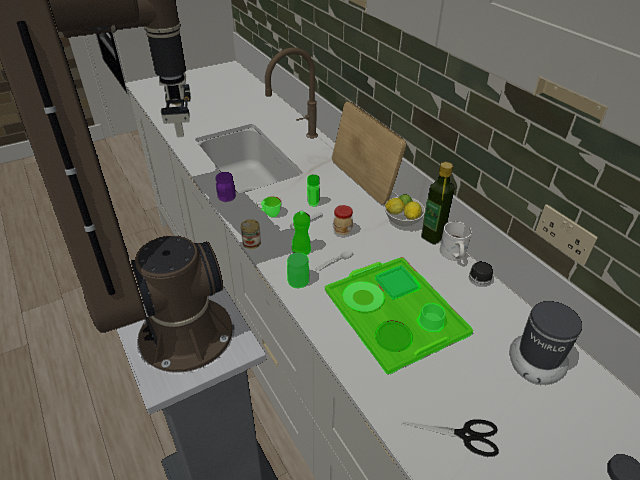

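```bash
cat >> h.py <<'E'
def to(x,y,z,yaw):
    """yaw: world angle of tool x (tool down), deg. prints row in crank units"""
    o=robot.get_obs(); R=np.array(o["tcp_rot"]); p=np.array(o["ee_pos"])
    c,s=np.cos(np.radians(yaw)),np.sin(np.radians(yaw))
    Rt=np.array([[c,s,0],[s,-c,0],[0,0,-1]])
    d=R.T@(np.array([x,y,z])-p); w=cv2.Rodrigues(R.T@Rt)[0].ravel()
    print("xyz",np.round(d,4).tolist(),"w",np.round(w/np.pi,4).tolist(),"dist",round(np.linalg.norm(d),3),"deg",round(np.degrees(np.linalg.norm(w)),1))
E
python3 - <<'E'
from h import *
to(.40,.25,.33,0)
ci=vision.camera_info("scene")
for n,uv in dict(glass=(251,234+10),purple=(298,278),purp2=(226,195),spoon=(340,258),board=(375,195)).items(): print(n,np.round(ray(ci,uv,.0),3))
E
```

```text
xyz [0.2833, 0.2979, -0.1034] w [-0.0, -0.0, -0.1171] dist 0.424 deg 21.1
glass [0.294 0.24 ]
purple [0.348 0.036]
purp2 [0.328 0.52 ]
spoon [0.498 0.047]
board [0.779 0.262]
```

```bash
R='{"x":0.2833,"y":0.2979,"z":-0.1034,"wz":-0.117,"claw":1}'; unset R
python3 -m crank '[{"x":0.283,"y":0.298,"z":-0.103,"wz":-0.117},{"x":0.283,"y":0.298,"z":-0.103,"wz":-0.117},{"x":0.283,"y":0.298,"z":-0.103,"wz":-0.117},{"x":0.283,"y":0.298,"z":-0.103,"wz":-0.117},{"x":0.283,"y":0.298,"z":-0.103,"wz":-0.117},{"x":0.283,"y":0.298,"z":-0.103,"wz":-0.117},{"x":0.283,"y":0.298,"z":-0.103,"wz":-0.117},{"x":0.283,"y":0.298,"z":-0.103,"wz":-0.117},{"x":0.283,"y":0.298,"z":-0.103,"wz":-0.117},{"x":0.283,"y":0.298,"z":-0.103,"wz":-0.117},{"x":0.283,"y":0.298,"z":-0.103,"wz":-0.117},{"x":0.283,"y":0.298,"z":-0.103,"wz":-0.117}]'
python3 - <<'E'
from h import *
ci=vision.camera_info("wrist"); im=vision.capture("wrist"); cv2.imwrite("pics/w1.png",im)
V={}
for n in ["espresso_cup","honey_jar","pepper_mill","spice_jar"]:
    r=nets.cut_out("wrist",n); print(n,[(round(d["score"],2),np.round(d["at"]).astype(int).tolist(),int(d["region"].sum())) for d in r[:4]])
    V[n]=[d["region"] for d in r]
import pickle; pickle.dump((ci,V,im),open("W1.pkl","wb"))
print(robot.get_obs()["ee_pos"])
E
```

```text
espresso_cup []
honey_jar [(0.57, [434, 73], 7457)]
pepper_mill []
spice_jar []
[0.24268661 0.62983543 0.22655566]$[0]: bad value
```

View pics/w1.png

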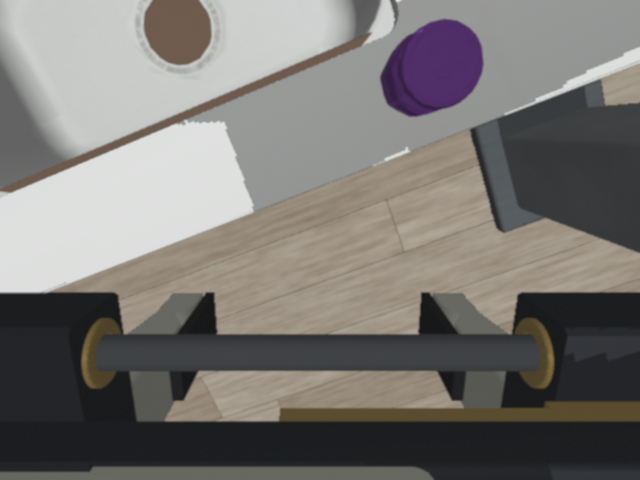

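The move was refused ("bad value"), and the picture is unchanged. I'll give every key.

```bash

python3 -m crank '[{"x":0.283,"y":0.298,"z":-0.103,"wx":0,"wy":0,"wz":-0.117,"claw":1},{"x":0.283,"y":0.298,"z":-0.103,"wx":0,"wy":0,"wz":-0.117,"claw":1},{"x":0.283,"y":0.298,"z":-0.103,"wx":0,"wy":0,"wz":-0.117,"claw":1},{"x":0.283,"y":0.298,"z":-0.103,"wx":0,"wy":0,"wz":-0.117,"claw":1},{"x":0.283,"y":0.298,"z":-0.103,"wx":0,"wy":0,"wz":-0.117,"claw":1},{"x":0.283,"y":0.298,"z":-0.103,"wx":0,"wy":0,"wz":-0.117,"claw":1},{"x":0.283,"y":0.298,"z":-0.103,"wx":0,"wy":0,"wz":-0.117,"claw":1},{"x":0.283,"y":0.298,"z":-0.103,"wx":0,"wy":0,"wz":-0.117,"claw":1},{"x":0.283,"y":0.298,"z":-0.103,"wx":0,"wy":0,"wz":-0.117,"claw":1},{"x":0.283,"y":0.298,"z":-0.103,"wx":0,"wy":0,"wz":-0.117,"claw":1},{"x":0.283,"y":0.298,"z":-0.103,"wx":0,"wy":0,"wz":-0.117,"claw":1},{"x":0.283,"y":0.298,"z":-0.103,"wx":0,"wy":0,"wz":-0.117,"claw":1}]' && python3 - <<'E'
from h import *
ci=vision.camera_info("wrist"); im=vision.capture("wrist"); cv2.imwrite("pics/w2.png",im)
V={}
for n in ["espresso_cup","honey_jar","pepper_mill","spice_jar"]:
    r=nets.cut_out("wrist",n); print(n,[(round(d["score"],2),np.round(d["at"]).astype(int).tolist(),int(d["region"].sum())) for d in r[:4]])
    V[n]=[d["region"] for d in r]
import pickle; pickle.dump((ci,V,im),open("W1.pkl","wb"))
print(robot.get_obs()["ee_pos"])
E
```

```text
clock: 2.15
ee_pos: [0.4006, 0.2481, 0.331]
tcp_rot: [[1.0, -0.004, 0.002], [-0.004, -1.0, 0.002], [0.002, -0.002, -1.0]]
force: [-0.7, 0.1, 0.0]
finger_gap: 0.0875
espresso_cup [(0.6, [230, 188], 2815)]
honey_jar [(0.91, [422, 33], 4437), (0.89, [101, 268], 3665), (0.73, [517, 255], 3924)]
pepper_mill [(0.86, [428, 194], 3779)]
spice_jar [(0.65, [239, 35], 2791)]
[0.39921862 0.25079076 0.32898412]
```

View pics/w2.png

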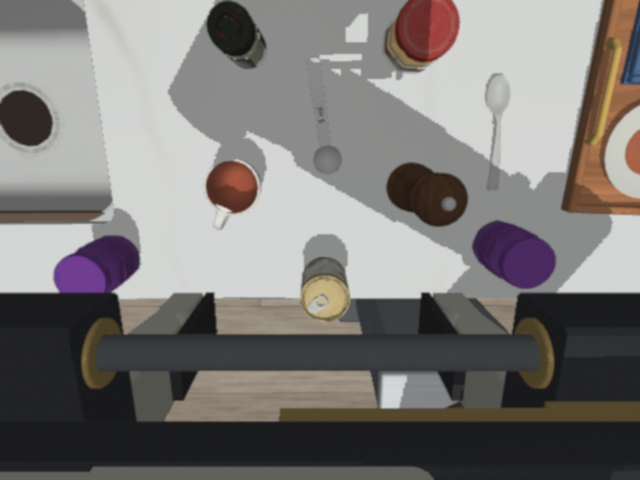

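The wrist picture shows the cup rim at (232,187) with its handle toward (220,222). The mill's head is at (440,197), the honey lid at (427,27) and the spice cap at (231,27). I'll fit their positions from it.

```bash
python3 - <<'E'
from h import *
import pickle
ci,V,im=pickle.load(open("W1.pkl","rb"))
for n in ["honey_jar","pepper_mill","spice_jar"]:
    m=V[n][0]; b=fit(n,[(ci,m)]); print(n,np.round(b[0],4),round(b[1],3))
# tops by colour
for n,uv,z in [("mill knob",(449,204),.150),("honey lid",(427,27),.085),("spice cap",(232,28),.105)]: print(n,np.round(ray(ci,uv,z),4))
m=V["espresso_cup"][0].astype(np.uint8)
core=cv2.morphologyEx(m,cv2.MORPH_OPEN,cv2.getStructuringElement(cv2.MORPH_ELLIPSE,(25,25)))
h=cv2.morphologyEx(m&(1-core),cv2.MORPH_OPEN,np.ones((3,3),np.uint8))
ys,xs=np.nonzero(h); print("handle px",xs.mean(),ys.mean(),len(xs), ys.max(), xs[ys.argmax()])
# bowl fit: frustum
PROF["cup"]=[(.0215,0),(.031,.045),(.031,.051)]
b=fit("cup",[(ci,core)]); print("bowl",np.round(b[0],4),b[1])
# red inside centroid
hsv=cv2.cvtColor(im,cv2.COLOR_BGR2HSV); red=((hsv[...,0]<12)|(hsv[...,0]>170))&(hsv[...,1]>120)&(m>0)
ys2,xs2=np.nonzero(red); e=cv2.fitEllipse(cv2.convexHull(np.c_[xs2,ys2].astype(np.float32))); print("red ellipse",e,ray(ci,e[0],.05))
d=ray(ci,(xs.mean(),ys.mean()),.03)-b[0]; print("handle dir deg",np.degrees(np.arctan2(d[1],d[0])),np.linalg.norm(d))
cv2.imwrite("pics/cupz.png",cv2.resize(im[130:260,160:320],None,fx=5,fy=4.6,interpolation=cv2.INTER_CUBIC))
to(.42,.345,.15,0)
E
```

```text
honey_jar [0.5697 0.1475] 0.032
pepper_mill [0.4177 0.1403] 0.128
spice_jar [0.5649 0.3234] 0.061
mill knob [0.4171 0.1354]
honey lid [0.5682 0.148 ]
spice cap [0.5636 0.3214]
handle px 219.96363636363637 220.61212121212122 165 228 216
bowl [0.4199 0.3419] 0.0321611132146914
red ellipse ((231.397705078125, 186.54100036621094), (48.00264358520508, 49.830135345458984), 143.11753845214844) [0.42002621 0.34249219]
handle dir deg 153.69485267598688 0.04711411361398916
xyz [0.021, -0.0943, 0.1789] w [0.0002, 0.0002, 0.0003] dist 0.203 deg 0.1
```

View pics/cupz.png

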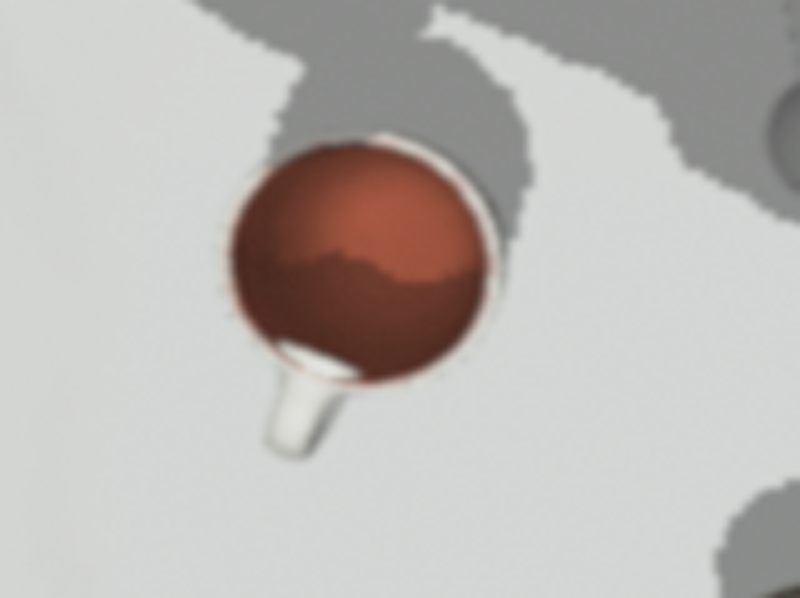

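```bash
python3 - <<'E'
from h import *
to(.420,.342,.10,-23)
E
```

```text
xyz [0.021, -0.0914, 0.2289] w [0.0003, 0.0002, 0.1281] dist 0.247 deg 23.1
```

```bash

python3 -m crank '[{"x":0.021,"y":-0.091,"z":0.05,"wx":0,"wy":0,"wz":0.128,"claw":1},{"x":0.021,"y":-0.091,"z":0.1,"wx":0,"wy":0,"wz":0.128,"claw":1},{"x":0.021,"y":-0.091,"z":0.15,"wx":0,"wy":0,"wz":0.128,"claw":1},{"x":0.021,"y":-0.091,"z":0.229,"wx":0,"wy":0,"wz":0.128,"claw":1},{"x":0.021,"y":-0.091,"z":0.229,"wx":0,"wy":0,"wz":0.128,"claw":1},{"x":0.021,"y":-0.091,"z":0.229,"wx":0,"wy":0,"wz":0.128,"claw":1},{"x":0.021,"y":-0.091,"z":0.229,"wx":0,"wy":0,"wz":0.128,"claw":1},{"x":0.021,"y":-0.091,"z":0.229,"wx":0,"wy":0,"wz":0.128,"claw":1},{"x":0.021,"y":-0.091,"z":0.229,"wx":0,"wy":0,"wz":0.128,"claw":1}]' && python3 - <<'E'
from h import *
to(.420,.342,.022,-23)
cv2.imwrite("pics/s3.png",vision.capture("wrist"))
E
```

```text
clock: 3.15
ee_pos: [0.4194, 0.3422, 0.0991]
tcp_rot: [[0.921, -0.389, -0.002], [-0.389, -0.921, -0.003], [-0.0, 0.004, -1.0]]
force: [0.3, 0.6, 0.2]
finger_gap: 0.0874
xyz [0.0006, -0.0003, 0.0771] w [0.0012, 0.0001, 0.0007] dist 0.077 deg 0.2
```

View pics/s3.png

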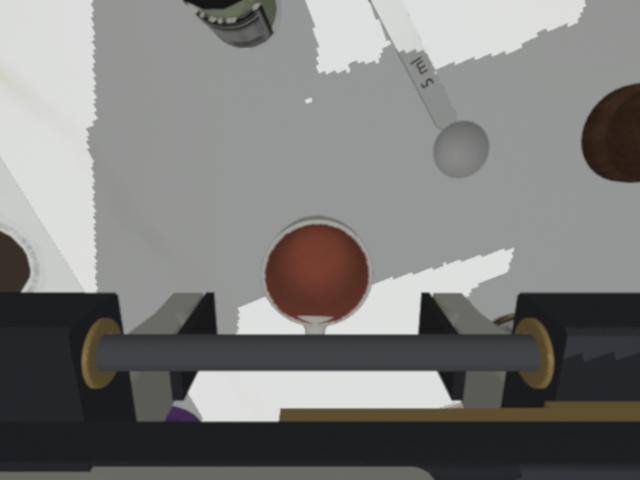

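The cup at (318,273) is centred between the fingers and its handle points straight back at (316,326). I'll go down and grip.

```bash

python3 -m crank '[{"x":0,"y":0,"z":0.035,"wx":0,"wy":0,"wz":0,"claw":1},{"x":0,"y":0,"z":0.06,"wx":0,"wy":0,"wz":0,"claw":1},{"x":0,"y":0,"z":0.077,"wx":0,"wy":0,"wz":0,"claw":1},{"x":0,"y":0,"z":0.077,"wx":0,"wy":0,"wz":0,"claw":1},{"x":0,"y":0,"z":0.077,"wx":0,"wy":0,"wz":0,"claw":0.5},{"x":0,"y":0,"z":0.077,"wx":0,"wy":0,"wz":0,"claw":0.5},{"x":0,"y":0,"z":0.077,"wx":0,"wy":0,"wz":0,"claw":0.5},{"x":0,"y":0,"z":0.077,"wx":0,"wy":0,"wz":0,"claw":0.5},{"x":0,"y":0,"z":0.077,"wx":0,"wy":0,"wz":0,"claw":0.5},{"x":0,"y":0,"z":0.077,"wx":0,"wy":0,"wz":0,"claw":0.5}]' 15 && python3 - <<'E'
from h import *
print(robot.get_obs()["finger_gap"])
E
```

```text
clock: 4.03
ee_pos: [0.4205, 0.3431, 0.0247]
tcp_rot: [[0.921, -0.389, 0.001], [-0.389, -0.921, 0.0], [0.001, -0.001, -1.0]]
force: [-1.0, -1.6, 7.6]
finger_gap: 0.06
0.05997140528838263
```

```bash

python3 -m crank '[{"x":0,"y":0,"z":-0.02,"wx":0,"wy":0,"wz":0,"claw":0.5},{"x":0,"y":0,"z":-0.05,"wx":0,"wy":0,"wz":0,"claw":0.5},{"x":0,"y":0,"z":-0.09,"wx":0,"wy":0,"wz":0,"claw":0.5},{"x":0,"y":0,"z":-0.13,"wx":0,"wy":0,"wz":0,"claw":0.5},{"x":0,"y":0,"z":-0.17,"wx":0,"wy":0,"wz":0,"claw":0.5},{"x":0,"y":0,"z":-0.21,"wx":0,"wy":0,"wz":0,"claw":0.5},{"x":0,"y":0,"z":-0.25,"wx":0,"wy":0,"wz":0,"claw":0.5},{"x":0,"y":0,"z":-0.265,"wx":0,"wy":0,"wz":0,"claw":0.5}]' && python3 - <<'E'
from h import *
to(.42,-.20,.30,0)
E
```

```text
clock: 4.7
ee_pos: [0.4217, 0.344, 0.2964]
tcp_rot: [[0.922, -0.388, 0.007], [-0.388, -0.921, 0.007], [0.004, -0.009, -1.0]]
force: [0.3, 0.6, -0.0]
finger_gap: 0.0603
xyz [0.2097, 0.5019, -0.0072] w [-0.0025, -0.0017, -0.1269] dist 0.544 deg 22.9
```

```bash

python3 -m crank '[{"x":0.008,"y":0.019,"z":0,"wx":0,"wy":0,"wz":-0.01,"claw":0.5},{"x":0.019,"y":0.047,"z":0,"wx":0,"wy":0,"wz":-0.02,"claw":0.5},{"x":0.035,"y":0.083,"z":0,"wx":0,"wy":0,"wz":-0.03,"claw":0.5},{"x":0.05,"y":0.12,"z":0,"wx":0,"wy":0,"wz":-0.04,"claw":0.5},{"x":0.066,"y":0.157,"z":0,"wx":0,"wy":0,"wz":-0.05,"claw":0.5},{"x":0.082,"y":0.195,"z":0,"wx":0,"wy":0,"wz":-0.06,"claw":0.5},{"x":0.097,"y":0.232,"z":0,"wx":0,"wy":0,"wz":-0.07,"claw":0.5},{"x":0.113,"y":0.27,"z":0,"wx":0,"wy":0,"wz":-0.08,"claw":0.5},{"x":0.129,"y":0.308,"z":0,"wx":0,"wy":0,"wz":-0.09,"claw":0.5},{"x":0.145,"y":0.346,"z":0,"wx":0,"wy":0,"wz":-0.1,"claw":0.5},{"x":0.16,"y":0.38,"z":0,"wx":0,"wy":0,"wz":-0.11,"claw":0.5},{"x":0.175,"y":0.418,"z":0,"wx":0,"wy":0,"wz":-0.127,"claw":0.5}]' && python3 - <<'E'
from h import *
to(.42,-.20,.30,0)
E
```

```text
clock: 5.7
ee_pos: [0.4199, -0.1108, 0.2939]
tcp_rot: [[1.0, 0.002, 0.008], [0.002, -1.0, 0.007], [0.008, -0.007, -1.0]]
force: [2.4, 0.4, -0.6]
finger_gap: 0.0598
xyz [-0.0, 0.0891, -0.0068] w [-0.0023, -0.0025, 0.0005] dist 0.089 deg 0.6
```

```bash

python3 -m crank '[{"x":0,"y":0.03,"z":-0.005,"wx":-0.002,"wy":-0.002,"wz":0,"claw":0.5},{"x":0,"y":0.06,"z":-0.005,"wx":-0.002,"wy":-0.002,"wz":0,"claw":0.5},{"x":0,"y":0.08,"z":-0.005,"wx":-0.002,"wy":-0.002,"wz":0,"claw":0.5},{"x":0,"y":0.089,"z":-0.005,"wx":-0.002,"wy":-0.002,"wz":0,"claw":0.5},{"x":0,"y":0.089,"z":-0.005,"wx":-0.002,"wy":-0.002,"wz":0,"claw":0.5},{"x":0,"y":0.089,"z":-0.005,"wx":-0.002,"wy":-0.002,"wz":0,"claw":0.5}]' && python3 - <<'E'
from h import *
import pickle
ci=vision.camera_info("wrist"); im=vision.capture("wrist"); cv2.imwrite("pics/w4.png",im)
V={}
for n in ["saucer","honey_dish","mill_coaster","spice_sleeve","espresso_cup"]:
    r=nets.cut_out("wrist",n); print(n,[(round(d["score"],2),np.round(d["at"]).astype(int).tolist(),int(d["region"].sum())) for d in r[:3]])
    V[n]=[d["region"] for d in r]
    if r and n!="espresso_cup":
        m=V[n][0]
        b=fit(n,[(ci,m)],-.05); print("   ",np.round(b[0],4),round(b[1],3))
pickle.dump((ci,V,im),open("W4.pkl","wb"))
E
```

```text
clock: 6.2
ee_pos: [0.4197, -0.1998, 0.2981]
tcp_rot: [[1.0, 0.0, 0.001], [0.0, -1.0, 0.001], [0.001, -0.001, -1.0]]
force: [0.1, -0.1, -1.9]
finger_gap: 0.06
saucer [(0.57, [253, 168], 8517)]
    [ 0.4567 -0.135 ] 0.022
honey_dish [(0.76, [255, 49], 9692)]
    [ 0.5719 -0.1372 -0.0501] 0.015
mill_coaster [(0.79, [396, 176], 6116)]
    [ 0.4483 -0.2839] 0.056
spice_sleeve [(0.8, [413, 58], 4408)]
    [ 0.5644 -0.2931] 0.033
espresso_cup [(0.97, [318, 318], 14359)]
```

View pics/w4.png

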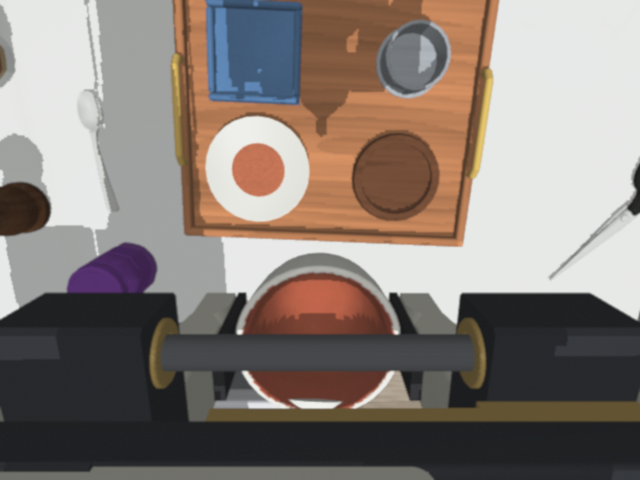

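Saucer well at (258,169), blue dish (254,53), coaster (396,176) and sleeve (413,58), all clear. I'll check how the cup sits in the grip.

```bash
python3 - <<'E'
from h import *
import pickle
ci,V,im=pickle.load(open("W4.pkl","rb"))
o=robot.get_obs();p=o["ee_pos"];ov=im.copy()
for dx,col in((0,(0,255,0)),(.003,(255,0,0)),(-.003,(0,255,255))):
  for r in(.031,):
    P=np.c_[p[0]+dx+r*np.cos(a),p[1]+r*np.sin(a),0*a+p[2]+.0263]
    cv2.polylines(ov,[np.round(proj(ci,P)).astype(np.int32)],True,col,1)
cv2.imwrite("pics/w5.png",cv2.resize(ov[220:440,190:450],None,fx=3,fy=2.7))
to(.4565,-.133,.15,0);to(.4565,-.133,.0397,0)
E
```

```text
xyz [0.0362, -0.0658, 0.1486] w [-0.0003, -0.0007, 0.001] dist 0.166 deg 0.2
xyz [0.0359, -0.0657, 0.2589] w [-0.0003, -0.0007, 0.001] dist 0.269 deg 0.2
```

View pics/w5.png

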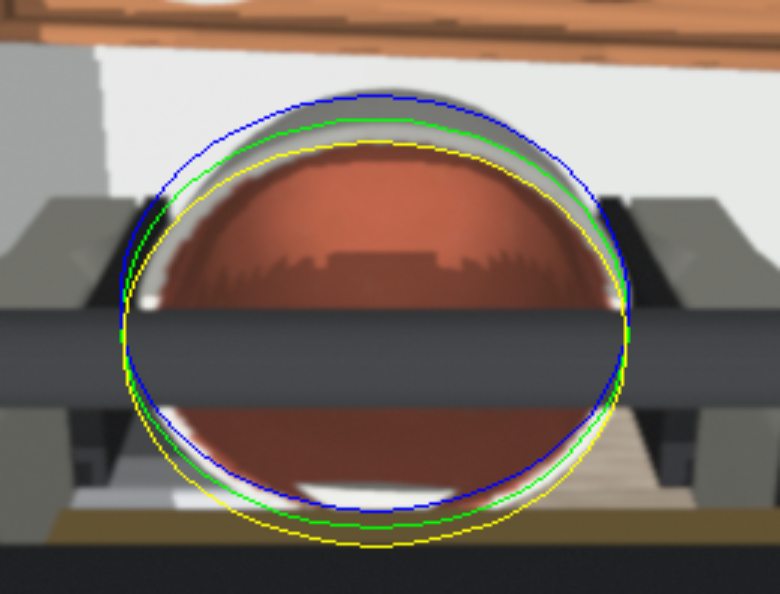

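```bash

python3 -m crank '[{"x":0.02,"y":-0.03,"z":0.01,"wx":0,"wy":0,"wz":0,"claw":0.5},{"x":0.036,"y":-0.055,"z":0.03,"wx":0,"wy":0,"wz":0,"claw":0.5},{"x":0.036,"y":-0.066,"z":0.06,"wx":0,"wy":0,"wz":0,"claw":0.5},{"x":0.036,"y":-0.066,"z":0.1,"wx":0,"wy":0,"wz":0,"claw":0.5},{"x":0.036,"y":-0.066,"z":0.14,"wx":0,"wy":0,"wz":0,"claw":0.5},{"x":0.036,"y":-0.066,"z":0.18,"wx":0,"wy":0,"wz":0,"claw":0.5},{"x":0.036,"y":-0.066,"z":0.21,"wx":0,"wy":0,"wz":0,"claw":0.5},{"x":0.036,"y":-0.066,"z":0.235,"wx":0,"wy":0,"wz":0,"claw":0.5},{"x":0.036,"y":-0.066,"z":0.242,"wx":0,"wy":0,"wz":0,"claw":0.5},{"x":0.036,"y":-0.066,"z":0.242,"wx":0,"wy":0,"wz":0,"claw":0.5}]' && python3 - <<'E'
from h import *
to(.456,-.133,.0397,0)
cv2.imwrite("pics/w6.png",vision.capture("wrist"));cv2.imwrite("pics/sc6.png",vision.capture("scene")[240:400,280:500].repeat(3,0).repeat(3,1))
E
```

```text
clock: 7.33
ee_pos: [0.4554, -0.1324, 0.0551]
tcp_rot: [[1.0, 0.004, -0.002], [0.004, -1.0, 0.001], [-0.002, -0.001, -1.0]]
force: [-0.5, -0.7, -1.6]
finger_gap: 0.06
xyz [0.0006, 0.0006, 0.0154] w [-0.0002, 0.0006, 0.0012] dist 0.015 deg 0.2
```

View pics/w6.png

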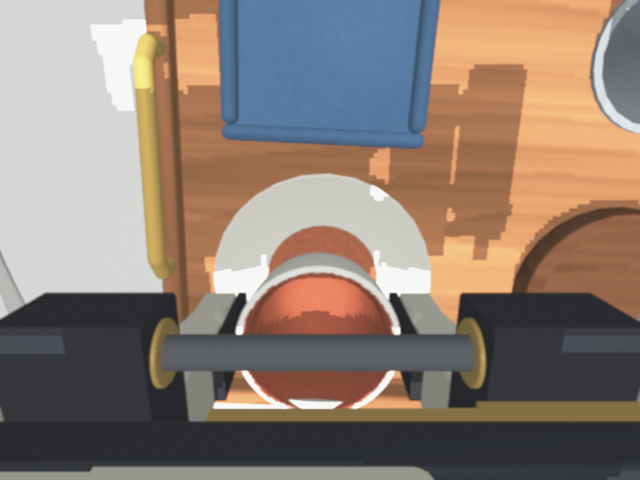

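View pics/sc6.png

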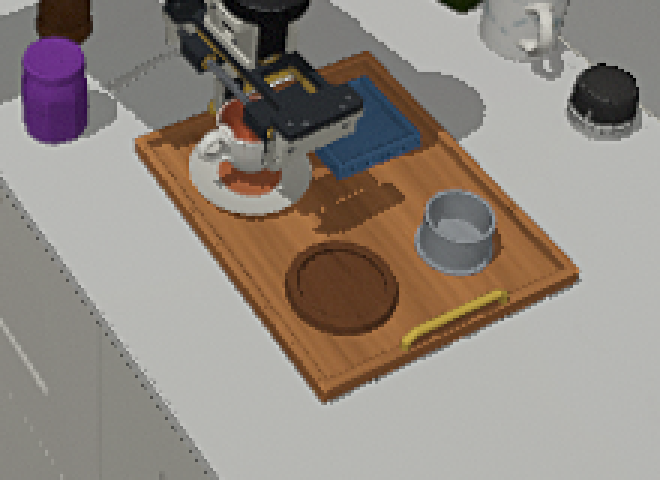

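The cup hangs about 15 mm above the saucer. It is centred left to right to within about 2 mm (cup 318, saucer 322). I'll lower it.

```bash

python3 -m crank '[{"x":0.0,"y":0.001,"z":0.006,"wx":0,"wy":0,"wz":0,"claw":0.5},{"x":0.0,"y":0.001,"z":0.011,"wx":0,"wy":0,"wz":0,"claw":0.5},{"x":0.0,"y":0.001,"z":0.015,"wx":0,"wy":0,"wz":0,"claw":0.5},{"x":0.0,"y":0.001,"z":0.015,"wx":0,"wy":0,"wz":0,"claw":0.5},{"x":0.0,"y":0.001,"z":0.015,"wx":0,"wy":0,"wz":0,"claw":0.5}]'
```

```text
clock: 7.85
ee_pos: [0.4575, -0.1335, 0.0427]
tcp_rot: [[1.0, 0.004, 0.003], [0.004, -1.0, 0.001], [0.003, -0.001, -1.0]]
force: [0.2, -0.1, -1.8]
finger_gap: 0.0606
```

```bash

python3 -m crank '[{"x":-0.001,"y":0,"z":0.002,"wx":0,"wy":0,"wz":0,"claw":0.5},{"x":-0.001,"y":0,"z":0.003,"wx":0,"wy":0,"wz":0,"claw":0.5},{"x":-0.001,"y":0,"z":0.003,"wx":0,"wy":0,"wz":0,"claw":0.5},{"x":-0.001,"y":0,"z":0.003,"wx":0,"wy":0,"wz":0,"claw":0.5}]'
```

```text
clock: 8.18
ee_pos: [0.4566, -0.1335, 0.0398]
tcp_rot: [[1.0, 0.004, 0.003], [0.004, -1.0, 0.001], [0.003, -0.001, -1.0]]
force: [-0.4, -0.4, -0.3]
finger_gap: 0.0601
```

```bash

python3 -m crank '[{"x":0,"y":0,"z":0.001,"wx":0,"wy":0,"wz":0,"claw":0.5},{"x":0,"y":0,"z":0.001,"wx":0,"wy":0,"wz":0,"claw":0.5},{"x":0,"y":0,"z":0.001,"wx":0,"wy":0,"wz":0,"claw":0.73},{"x":0,"y":0,"z":0.001,"wx":0,"wy":0,"wz":0,"claw":0.8},{"x":0,"y":0,"z":0.001,"wx":0,"wy":0,"wz":0,"claw":0.95},{"x":0,"y":0,"z":0.001,"wx":0,"wy":0,"wz":0,"claw":0.95},{"x":0,"y":0,"z":-0.03,"wx":0,"wy":0,"wz":0,"claw":1},{"x":0,"y":0,"z":-0.07,"wx":0,"wy":0,"wz":0,"claw":1},{"x":0,"y":0,"z":-0.11,"wx":0,"wy":0,"wz":0,"claw":1},{"x":0,"y":0,"z":-0.15,"wx":0,"wy":0,"wz":0,"claw":1},{"x":0,"y":0,"z":-0.16,"wx":0,"wy":0,"wz":0,"claw":1},{"x":0,"y":0,"z":-0.16,"wx":0,"wy":0,"wz":0,"claw":1}]' && python3 - <<'E'
from h import *
to(.57,.1478,.20,0); 
cv2.imwrite("pics/w7.png",vision.capture("wrist"))
print(robot.get_obs()["q"])
E
```

```text
clock: 9.18
ee_pos: [0.4583, -0.1337, 0.2038]
tcp_rot: [[1.0, 0.004, 0.011], [0.004, -1.0, 0.001], [0.011, -0.001, -1.0]]
force: [0.4, -0.0, -0.6]
finger_gap: 0.0879
xyz [0.1129, -0.281, 0.0053] w [-0.0003, -0.0035, 0.0014] dist 0.303 deg 0.7
[ 1.30153285e-01  4.16866287e-02 -4.53489002e-01 -3.25949894e-04
 -1.06806607e+00  1.44484831e+00]
```

View pics/w7.png

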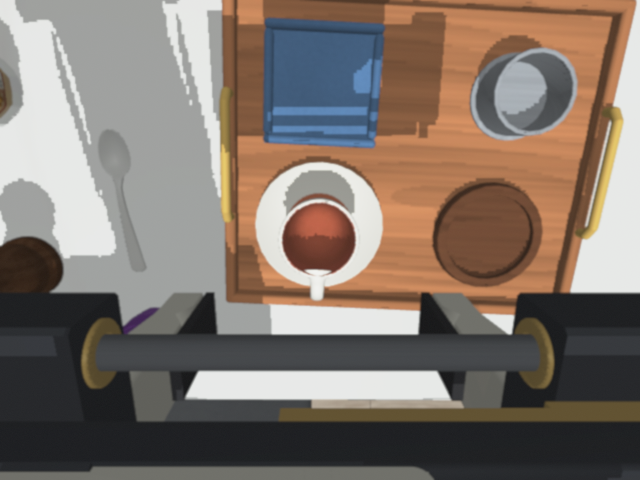

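```bash
python3 - <<'E'
from h import *
ci=vision.camera_info("wrist"); im=vision.capture("wrist")
for n in ["saucer","honey_dish","mill_coaster","spice_sleeve"]:
    r=nets.cut_out("wrist",n)
    m=r[0]["region"]
    if n=="saucer":
        m=cv2.morphologyEx(m.astype(np.uint8),cv2.MORPH_CLOSE,np.ones((41,41)))>0
    b=fit(n,[(ci,m)],-.05); print(n,r[0]["score"],np.round(b[0],4),round(b[1],3))
r=nets.cut_out("wrist","espresso_cup")
hsv=cv2.cvtColor(im,cv2.COLOR_BGR2HSV); red=((hsv[...,0]<12)|(hsv[...,0]>170))&(hsv[...,1]>120)
red=red&(cv2.dilate(r[0]["region"].astype(np.uint8),np.ones((3,3)))>0)
ys,xs=np.nonzero(red);e=cv2.fitEllipse(cv2.convexHull(np.c_[xs,ys].astype(np.float32)));print(e,ray(ci,e[0],.065))
to(.57,.1478,.20,0)
E
```

```text
saucer 0.84 [ 0.4563 -0.1351] 0.643
honey_dish 0.77 [ 0.5712 -0.1368 -0.0394] 0.022
mill_coaster 0.8 [ 0.4475 -0.2835] 0.086
spice_sleeve 0.92 [ 0.5644 -0.2931] 0.031
((319.5832824707031, 235.20516967773438), (69.26385498046875, 79.0584716796875), 17.885019302368164) [ 0.45834635 -0.13537238]
xyz [0.1156, -0.281, -0.0011] w [-0.0002, -0.0004, 0.0013] dist 0.304 deg 0.2
```

The cup stands upright on the saucer, with its centre about 2 mm off. The honey jar is next.

```bash

python3 -m crank '[{"x":0.01,"y":-0.03,"z":0,"wx":0,"wy":0,"wz":0,"claw":1},{"x":0.03,"y":-0.07,"z":0,"wx":0,"wy":0,"wz":0,"claw":1},{"x":0.045,"y":-0.11,"z":0,"wx":0,"wy":0,"wz":0,"claw":1},{"x":0.06,"y":-0.15,"z":0,"wx":0,"wy":0,"wz":0,"claw":1},{"x":0.075,"y":-0.19,"z":0,"wx":0,"wy":0,"wz":0,"claw":1},{"x":0.09,"y":-0.23,"z":0,"wx":0,"wy":0,"wz":0,"claw":1},{"x":0.105,"y":-0.26,"z":0,"wx":0,"wy":0,"wz":0,"claw":1},{"x":0.115,"y":-0.28,"z":0.02,"wx":0,"wy":0,"wz":0,"claw":1},{"x":0.115,"y":-0.281,"z":0.05,"wx":0,"wy":0,"wz":0,"claw":1},{"x":0.115,"y":-0.281,"z":0.06,"wx":0,"wy":0,"wz":0,"claw":1},{"x":0.115,"y":-0.281,"z":0.06,"wx":0,"wy":0,"wz":0,"claw":1}]' && python3 - <<'E'
from h import *
ci=vision.camera_info("wrist");im=vision.capture("wrist");cv2.imwrite("pics/w8.png",im)
r=nets.cut_out("wrist","honey_jar")
for d in r[:3]: print(d["score"],d["at"],fit("honey_jar",[(ci,d["region"])]))
r=nets.cut_out("wrist","spice_jar")
for d in r[:2]: print(d["score"],d["at"],fit("spice_jar",[(ci,d["region"])]))
to(.5697,.1478,.031,0)
E
```

```text
clock: 10.45
ee_pos: [0.567, 0.1467, 0.1349]
tcp_rot: [[1.0, 0.004, -0.006], [0.004, -1.0, -0.003], [-0.006, 0.003, -1.0]]
force: [0.5, -0.3, -0.6]
finger_gap: 0.0877
0.66 [316.3, 257.0] (array([0.57113183, 0.14695239]), np.float64(0.04136704214019914))
0.22 [316.3, 257.0] (array([0.57247161, 0.14757409]), np.float64(0.28808613403099215))
xyz [-0.0005, -0.0005, 0.1091] w [-0.0001, -0.0007, 0.0011] dist 0.109 deg 0.2
```

View pics/w8.png

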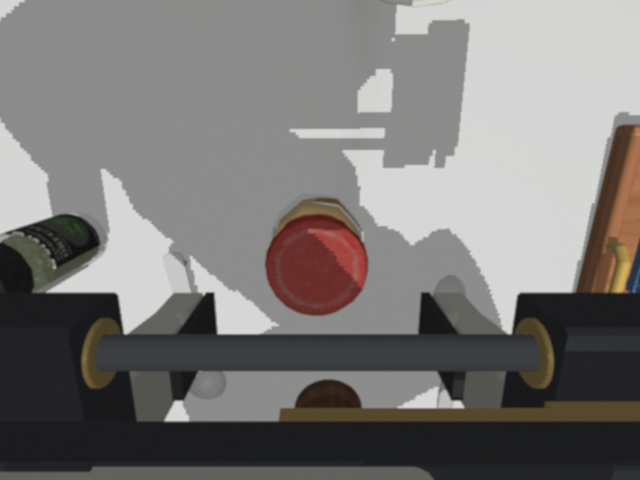

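The honey jar lid at (317,264) is centred between the fingers.

```bash

python3 -m crank '[{"x":0,"y":0,"z":0.035,"wx":0,"wy":0,"wz":0,"claw":1},{"x":0,"y":0,"z":0.07,"wx":0,"wy":0,"wz":0,"claw":1},{"x":0,"y":0,"z":0.1,"wx":0,"wy":0,"wz":0,"claw":1},{"x":0,"y":0,"z":0.109,"wx":0,"wy":0,"wz":0,"claw":1},{"x":0,"y":0,"z":0.109,"wx":0,"wy":0,"wz":0,"claw":1},{"x":0,"y":0,"z":0.109,"wx":0,"wy":0,"wz":0,"claw":0.5},{"x":0,"y":0,"z":0.109,"wx":0,"wy":0,"wz":0,"claw":0.5},{"x":0,"y":0,"z":0.109,"wx":0,"wy":0,"wz":0,"claw":0.5},{"x":0,"y":0,"z":0.109,"wx":0,"wy":0,"wz":0,"claw":0.5},{"x":0,"y":0,"z":0.109,"wx":0,"wy":0,"wz":0,"claw":0.5},{"x":0,"y":0,"z":0.109,"wx":0,"wy":0,"wz":0,"claw":0.5}]' 35
```

```text
clock: 11.52
ee_pos: [0.5707, 0.1475, 0.0322]
tcp_rot: [[1.0, 0.004, 0.004], [0.004, -1.0, 0.001], [0.004, -0.001, -1.0]]
force: [-2.2, -0.5, 7.3]
finger_gap: 0.0585
```

```bash

python3 -m crank '[{"x":0,"y":0,"z":-0.02,"wx":0,"wy":0,"wz":0,"claw":0.5},{"x":0,"y":0,"z":-0.05,"wx":0,"wy":0,"wz":0,"claw":0.5},{"x":0,"y":0.015,"z":-0.085,"wx":0,"wy":0,"wz":0,"claw":0.5},{"x":0,"y":0.04,"z":-0.11,"wx":0,"wy":0,"wz":0,"claw":0.5},{"x":0,"y":0.075,"z":-0.12,"wx":0,"wy":0,"wz":0,"claw":0.5},{"x":0,"y":0.11,"z":-0.12,"wx":0,"wy":0,"wz":0,"claw":0.5},{"x":0,"y":0.15,"z":-0.12,"wx":0,"wy":0,"wz":0,"claw":0.5},{"x":0,"y":0.19,"z":-0.12,"wx":0,"wy":0,"wz":0,"claw":0.5},{"x":0,"y":0.225,"z":-0.12,"wx":0,"wy":0,"wz":0,"claw":0.5},{"x":0,"y":0.255,"z":-0.11,"wx":0,"wy":0,"wz":0,"claw":0.5},{"x":0,"y":0.275,"z":-0.1,"wx":0,"wy":0,"wz":0,"claw":0.5},{"x":0,"y":0.286,"z":-0.09,"wx":0,"wy":0,"wz":0,"claw":0.5}]' && python3 - <<'E'
from h import *
to(.5715,-.138,.0492,0)
E
```

```text
clock: 12.52
ee_pos: [0.5705, -0.1409, 0.121]
tcp_rot: [[1.0, 0.001, 0.002], [0.001, -1.0, 0.001], [0.002, -0.001, -1.0]]
force: [-0.1, 0.2, -3.6]
finger_gap: 0.0582
xyz [0.0009, -0.0028, 0.0718] w [-0.0004, -0.0008, 0.0005] dist 0.072 deg 0.2
```

```bash

python3 -m crank '[{"x":0.001,"y":-0.003,"z":0.02,"wx":0,"wy":0,"wz":0,"claw":0.5},{"x":0.001,"y":-0.003,"z":0.04,"wx":0,"wy":0,"wz":0,"claw":0.5},{"x":0.001,"y":-0.003,"z":0.055,"wx":0,"wy":0,"wz":0,"claw":0.5},{"x":0.001,"y":-0.003,"z":0.065,"wx":0,"wy":0,"wz":0,"claw":0.5},{"x":0.001,"y":-0.003,"z":0.07,"wx":0,"wy":0,"wz":0,"claw":0.5},{"x":0.001,"y":-0.003,"z":0.07,"wx":0,"wy":0,"wz":0,"claw":0.5},{"x":0.001,"y":-0.003,"z":0.07,"wx":0,"wy":0,"wz":0,"claw":0.5}]'; python3 - <<'E'
from h import *
cv2.imwrite("pics/w9.png",vision.capture("wrist"));cv2.imwrite("pics/sc9.png",vision.capture("scene")[240:400,280:500].repeat(3,0).repeat(3,1))
E
```

```text
clock: 13.1
ee_pos: [0.5721, -0.1376, 0.0514]
tcp_rot: [[1.0, 0.002, 0.003], [0.002, -1.0, 0.001], [0.003, -0.001, -1.0]]
force: [-0.1, -0.3, -2.8]
finger_gap: 0.0581
```

View pics/w9.png

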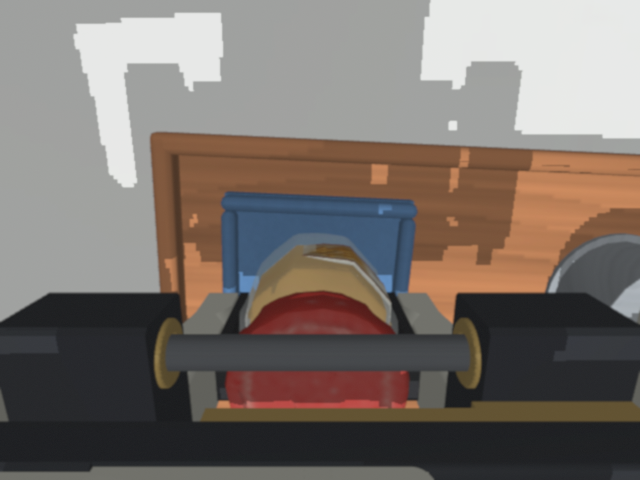

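View pics/sc9.png

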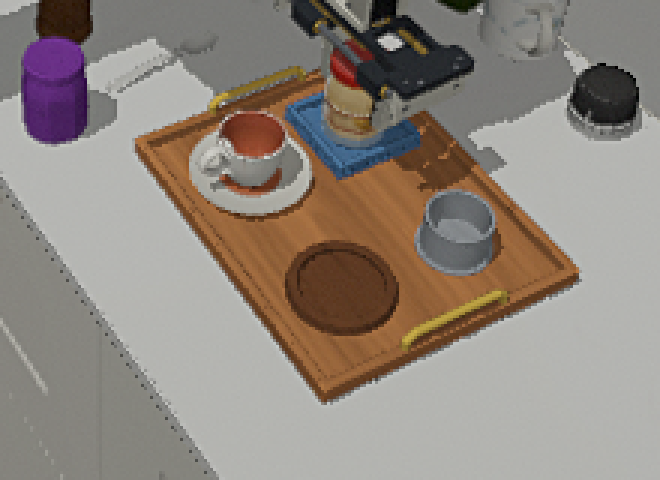

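The jar is centred over the blue dish hollow, and the cup is still upright on its saucer. I'll lower and release.

```bash

python3 -m crank '[{"x":0,"y":0,"z":0.001,"wx":0,"wy":0,"wz":0,"claw":0.5},{"x":0,"y":0,"z":0.002,"wx":0,"wy":0,"wz":0,"claw":0.5},{"x":0,"y":0,"z":0.003,"wx":0,"wy":0,"wz":0,"claw":0.5},{"x":0,"y":0,"z":0.003,"wx":0,"wy":0,"wz":0,"claw":0.5},{"x":0,"y":0,"z":0.003,"wx":0,"wy":0,"wz":0,"claw":0.5}]'
```

```text
clock: 13.62
ee_pos: [0.5728, -0.1375, 0.0492]
tcp_rot: [[1.0, 0.002, 0.005], [0.002, -1.0, 0.001], [0.005, -0.001, -1.0]]
force: [0.1, 2.0, -0.6]
finger_gap: 0.0582
```

```bash

python3 -m crank '[{"x":0,"y":0,"z":0.001,"wx":0,"wy":0,"wz":0,"claw":0.7},{"x":0,"y":0,"z":0.001,"wx":0,"wy":0,"wz":0,"claw":0.8},{"x":0,"y":0,"z":0.001,"wx":0,"wy":0,"wz":0,"claw":0.95},{"x":0,"y":0,"z":0.001,"wx":0,"wy":0,"wz":0,"claw":0.95},{"x":0,"y":0,"z":-0.02,"wx":0,"wy":0,"wz":0,"claw":1},{"x":0,"y":0,"z":-0.06,"wx":0,"wy":0,"wz":0,"claw":1},{"x":0,"y":0,"z":-0.1,"wx":0,"wy":0,"wz":0,"claw":1},{"x":0,"y":0,"z":-0.14,"wx":0,"wy":0,"wz":0,"claw":1},{"x":0,"y":0,"z":-0.16,"wx":0,"wy":0,"wz":0,"claw":1},{"x":0,"y":0,"z":-0.16,"wx":0,"wy":0,"wz":0,"claw":1}]' && python3 - <<'E'
from h import *
ci=vision.camera_info("wrist");im=vision.capture("wrist");cv2.imwrite("pics/w10.png",im)
for n in ("honey_jar","honey_dish"):
  r=nets.cut_out("wrist",n)
  for d in r[:2]: print(n,d["score"],d["at"])
to(.565,.3225,.22,0)
E
```

```text
clock: 14.45
ee_pos: [0.5749, -0.1381, 0.2156]
tcp_rot: [[1.0, 0.003, 0.015], [0.003, -1.0, 0.001], [0.015, -0.001, -1.0]]
force: [0.8, 0.2, 0.1]
finger_gap: 0.0874
honey_jar 0.65 [315.8, 239.7]
honey_jar 0.58 [180.4, 413.8]
honey_dish 0.64 [313.3, 193.0]
xyz [-0.0058, -0.4602, -0.0103] w [-0.0005, -0.0015, 0.0005] dist 0.46 deg 0.3
```

View pics/w10.png

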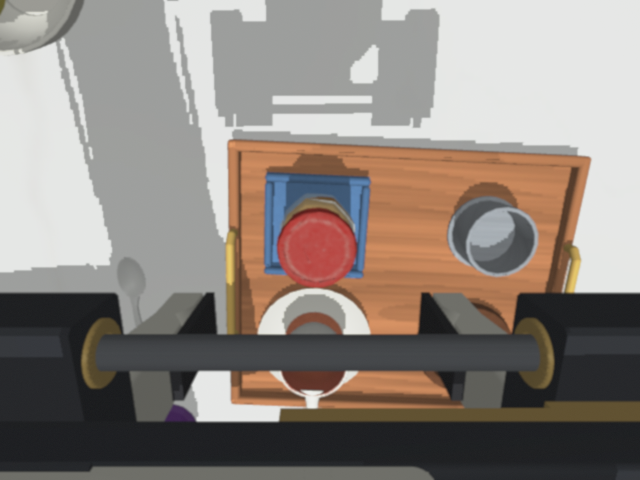

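The honey jar lid at (317,247) is centred and seated in the blue dish. The spice jar is next.

```bash

python3 -m crank '[{"x":0,"y":-0.02,"z":0,"wx":0,"wy":0,"wz":0,"claw":1},{"x":0,"y":-0.05,"z":0,"wx":0,"wy":0,"wz":0,"claw":1},{"x":0,"y":-0.09,"z":0,"wx":0,"wy":0,"wz":0,"claw":1},{"x":0,"y":-0.13,"z":0,"wx":0,"wy":0,"wz":0,"claw":1},{"x":0,"y":-0.17,"z":0,"wx":0,"wy":0,"wz":0,"claw":1},{"x":-0.005,"y":-0.21,"z":0,"wx":0,"wy":0,"wz":0,"claw":1},{"x":-0.006,"y":-0.25,"z":0,"wx":0,"wy":0,"wz":0,"claw":1},{"x":-0.006,"y":-0.29,"z":0,"wx":0,"wy":0,"wz":0,"claw":1},{"x":-0.006,"y":-0.33,"z":0,"wx":0,"wy":0,"wz":0,"claw":1},{"x":-0.006,"y":-0.37,"z":0,"wx":0,"wy":0,"wz":0,"claw":1},{"x":-0.006,"y":-0.41,"z":0,"wx":0,"wy":0,"wz":0,"claw":1},{"x":-0.006,"y":-0.44,"z":0,"wx":0,"wy":0,"wz":0,"claw":1}]' && python3 -m crank '[{"x":0,"y":-0.01,"z":0.01,"wx":0,"wy":0,"wz":0,"claw":1},{"x":0,"y":-0.015,"z":0.03,"wx":0,"wy":0,"wz":0,"claw":1},{"x":0,"y":-0.02,"z":0.05,"wx":0,"wy":0,"wz":0,"claw":1},{"x":0,"y":-0.02,"z":0.05,"wx":0,"wy":0,"wz":0,"claw":1},{"x":0,"y":-0.02,"z":0.05,"wx":0,"wy":0,"wz":0,"claw":1}]'&& python3 - <<'E'
from h import *
ci=vision.camera_info("wrist");im=vision.capture("wrist");cv2.imwrite("pics/w11.png",im)
r=nets.cut_out("wrist","spice_jar")
for d in r[:2]: print(d["score"],d["at"],fit("spice_jar",[(ci,d["region"])]))
to(.565,.3225,.056,0)
E
```

```text
clock: 15.6
ee_pos: [0.5639, 0.3049, 0.2075]
tcp_rot: [[1.0, 0.003, 0.003], [0.003, -1.0, -0.0], [0.003, 0.0, -1.0]]
force: [1.1, -0.7, -0.7]
finger_gap: 0.0877
clock: 16.02
ee_pos: [0.5629, 0.3236, 0.1551]
tcp_rot: [[1.0, 0.003, -0.001], [0.003, -1.0, -0.004], [-0.001, 0.004, -1.0]]
force: [0.6, -0.2, 0.1]
finger_gap: 0.0877
0.88 [316.2, 258.3] (array([0.56605587, 0.32409355]), np.float64(0.05617647058823529))
xyz [0.0004, 0.0017, 0.1019] w [0.0002, -0.0009, 0.0008] dist 0.102 deg 0.2
```

View pics/w11.png

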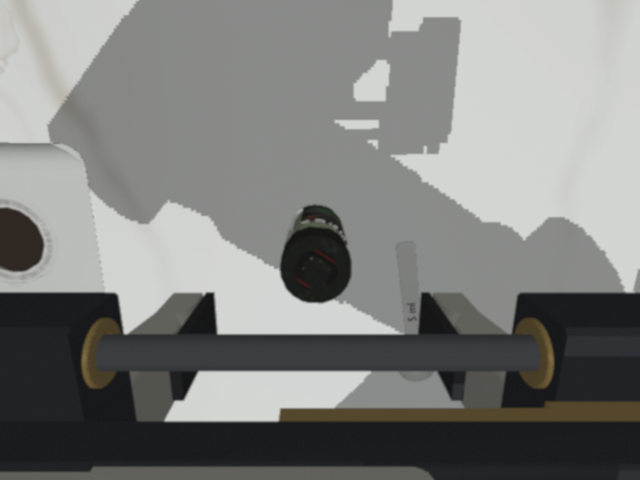

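```bash

python3 -m crank '[{"x":0.001,"y":0.001,"z":0.035,"wx":0,"wy":0,"wz":0,"claw":1},{"x":0.001,"y":0.001,"z":0.07,"wx":0,"wy":0,"wz":0,"claw":1},{"x":0.001,"y":0.001,"z":0.095,"wx":0,"wy":0,"wz":0,"claw":1},{"x":0.001,"y":0.001,"z":0.101,"wx":0,"wy":0,"wz":0,"claw":1},{"x":0.001,"y":0.001,"z":0.101,"wx":0,"wy":0,"wz":0,"claw":1},{"x":0.001,"y":0.001,"z":0.101,"wx":0,"wy":0,"wz":0,"claw":0.6},{"x":0.001,"y":0.001,"z":0.101,"wx":0,"wy":0,"wz":0,"claw":0.5},{"x":0.001,"y":0.001,"z":0.101,"wx":0,"wy":0,"wz":0,"claw":0.3},{"x":0.001,"y":0.001,"z":0.101,"wx":0,"wy":0,"wz":0,"claw":0.3},{"x":0.001,"y":0.001,"z":0.101,"wx":0,"wy":0,"wz":0,"claw":0.3},{"x":0.001,"y":0.001,"z":0.101,"wx":0,"wy":0,"wz":0,"claw":0.3},{"x":0.001,"y":0.001,"z":0.101,"wx":0,"wy":0,"wz":0,"claw":0.3}]' 25
```

```text
clock: 17.12
ee_pos: [0.5657, 0.3234, 0.0573]
tcp_rot: [[1.0, 0.003, 0.003], [0.003, -1.0, -0.0], [0.003, 0.0, -1.0]]
force: [0.6, -0.0, 0.1]
finger_gap: 0.0464
```

```bash

python3 -m crank '[{"x":0,"y":0,"z":0,"wx":0,"wy":0,"wz":0,"claw":0.3},{"x":0,"y":0,"z":0,"wx":0,"wy":0,"wz":0,"claw":0.3},{"x":0,"y":0,"z":0,"wx":0,"wy":0,"wz":0,"claw":0.3},{"x":0,"y":0,"z":0,"wx":0,"wy":0,"wz":0,"claw":0.3}]' 25
```

```text
clock: 17.45
ee_pos: [0.5656, 0.3234, 0.0572]
tcp_rot: [[1.0, 0.003, 0.003], [0.003, -1.0, -0.0], [0.003, 0.0, -1.0]]
force: [-0.7, 1.4, 0.9]
finger_gap: 0.0401
```

```bash

python3 -m crank '[{"x":0,"y":0,"z":-0.02,"wx":0,"wy":0,"wz":0,"claw":0.3},{"x":0,"y":0,"z":-0.05,"wx":0,"wy":0,"wz":0,"claw":0.3},{"x":0,"y":0,"z":-0.085,"wx":0,"wy":0,"wz":0,"claw":0.3},{"x":0,"y":0.02,"z":-0.12,"wx":0,"wy":0,"wz":0,"claw":0.3},{"x":0,"y":0.045,"z":-0.15,"wx":0,"wy":0,"wz":0,"claw":0.3},{"x":0,"y":0.08,"z":-0.16,"wx":0,"wy":0,"wz":0,"claw":0.3},{"x":0,"y":0.12,"z":-0.16,"wx":0,"wy":0,"wz":0,"claw":0.3},{"x":0,"y":0.16,"z":-0.16,"wx":0,"wy":0,"wz":0,"claw":0.3},{"x":0,"y":0.2,"z":-0.16,"wx":0,"wy":0,"wz":0,"claw":0.3},{"x":0,"y":0.24,"z":-0.16,"wx":0,"wy":0,"wz":0,"claw":0.3},{"x":0,"y":0.27,"z":-0.16,"wx":0,"wy":0,"wz":0,"claw":0.3},{"x":0,"y":0.29,"z":-0.16,"wx":0,"wy":0,"wz":0,"claw":0.3}]' && python3 - <<'E'
from h import *
to(.5644,-.292,.22,0)
cv2.imwrite("pics/w12.png",vision.capture("wrist"))
E
```

```text
clock: 18.45
ee_pos: [0.5652, 0.0306, 0.2174]
tcp_rot: [[1.0, 0.001, 0.003], [0.001, -1.0, -0.001], [0.003, 0.001, -1.0]]
force: [1.1, 0.2, -0.7]
finger_gap: 0.0408
xyz [-0.0011, 0.3226, -0.0024] w [0.0002, -0.0008, 0.0003] dist 0.323 deg 0.2
```

View pics/w12.png

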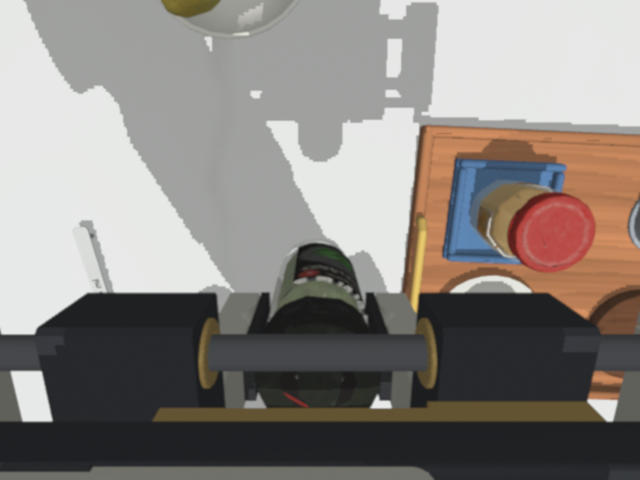

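The jar is held upright between the fingers at (318,340).

```bash

python3 -m crank '[{"x":0,"y":0.02,"z":0,"wx":0,"wy":0,"wz":0,"claw":0.3},{"x":0,"y":0.05,"z":0,"wx":0,"wy":0,"wz":0,"claw":0.3},{"x":0,"y":0.09,"z":0,"wx":0,"wy":0,"wz":0,"claw":0.3},{"x":0,"y":0.13,"z":0,"wx":0,"wy":0,"wz":0,"claw":0.3},{"x":0,"y":0.17,"z":0,"wx":0,"wy":0,"wz":0,"claw":0.3},{"x":0,"y":0.21,"z":0,"wx":0,"wy":0,"wz":0,"claw":0.3},{"x":-0.001,"y":0.25,"z":0,"wx":0,"wy":0,"wz":0,"claw":0.3},{"x":-0.001,"y":0.285,"z":0,"wx":0,"wy":0,"wz":0,"claw":0.3},{"x":-0.001,"y":0.31,"z":0.02,"wx":0,"wy":0,"wz":0,"claw":0.3},{"x":-0.001,"y":0.322,"z":0.05,"wx":0,"wy":0,"wz":0,"claw":0.3},{"x":-0.001,"y":0.322,"z":0.075,"wx":0,"wy":0,"wz":0,"claw":0.3},{"x":-0.001,"y":0.322,"z":0.075,"wx":0,"wy":0,"wz":0,"claw":0.3}]' && python3 - <<'E'
from h import *
ci=vision.camera_info("wrist");im=vision.capture("wrist");ov=im.copy()
r=nets.cut_out("wrist","spice_sleeve")
for d in r[:2]: print(d["score"],d["at"],fit("spice_sleeve",[(ci,d["region"])],x0=(.5644,-.292)))
for (x,y) in [(.5644,-.292)]:
    cv2.polylines(ov,[np.round(proj(ci,np.c_[x+.0305*np.cos(a),y+.0305*np.sin(a),0*a+.05])).astype(np.int32)],True,(0,255,0),1)
cv2.imwrite("pics/w13.png",ov)
cv2.imwrite("pics/sc13.png",vision.capture("scene")[240:400,280:500].repeat(3,0).repeat(3,1))
to(.5644,-.292,.0725,0)
E
```

```text
clock: 19.5
ee_pos: [0.5605, -0.2931, 0.1367]
tcp_rot: [[1.0, -0.003, -0.007], [-0.003, -1.0, 0.002], [-0.007, -0.002, -1.0]]
force: [-0.7, 1.4, -2.4]
finger_gap: 0.0402
0.93 [318.2, 224.2] (array([ 0.56530863, -0.29350627]), np.float64(0.5981413001167769))
xyz [-0.0007, -0.0015, 0.0714] w [0.0006, -0.0008, 0.0003] dist 0.071 deg 0.2
```

View pics/w13.png

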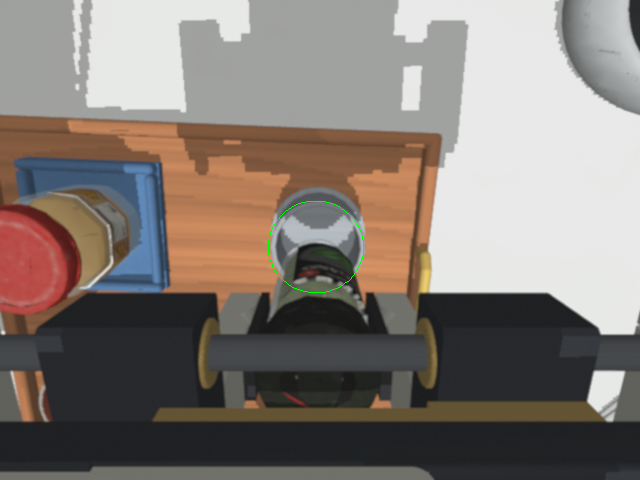

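View pics/sc13.png

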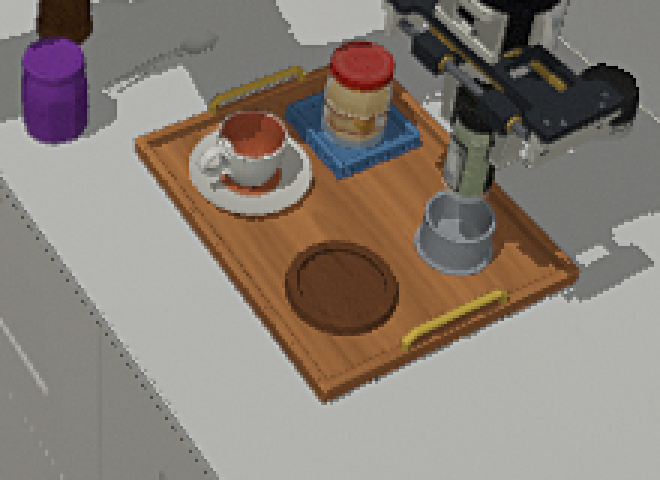

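The predicted sleeve rim (green, 317,247) matches the picture, so I'll lower into the bore.

```bash

python3 -m crank '[{"x":0,"y":-0.001,"z":0.015,"wx":0,"wy":0,"wz":0,"claw":0.3},{"x":0,"y":-0.001,"z":0.03,"wx":0,"wy":0,"wz":0,"claw":0.3},{"x":0,"y":-0.001,"z":0.045,"wx":0,"wy":0,"wz":0,"claw":0.3},{"x":0,"y":-0.001,"z":0.058,"wx":0,"wy":0,"wz":0,"claw":0.3},{"x":0,"y":-0.001,"z":0.065,"wx":0,"wy":0,"wz":0,"claw":0.3},{"x":0,"y":-0.001,"z":0.068,"wx":0,"wy":0,"wz":0,"claw":0.3},{"x":0,"y":-0.001,"z":0.068,"wx":0,"wy":0,"wz":0,"claw":0.3},{"x":0,"y":-0.001,"z":0.068,"wx":0,"wy":0,"wz":0,"claw":0.3}]' && python3 - <<'E'
from h import *
to(.5648,-.2925,.0725,0)
cv2.imwrite("pics/w14.png",vision.capture("wrist"))
E
```

```text
clock: 20.32
ee_pos: [0.566, -0.2925, 0.0773]
tcp_rot: [[1.0, 0.002, 0.004], [0.002, -1.0, -0.003], [0.004, 0.003, -1.0]]
force: [-0.1, -0.3, -0.6]
finger_gap: 0.0404
xyz [-0.0012, -0.0, 0.0047] w [0.0008, -0.0014, 0.0005] dist 0.005 deg 0.3
```

View pics/w14.png

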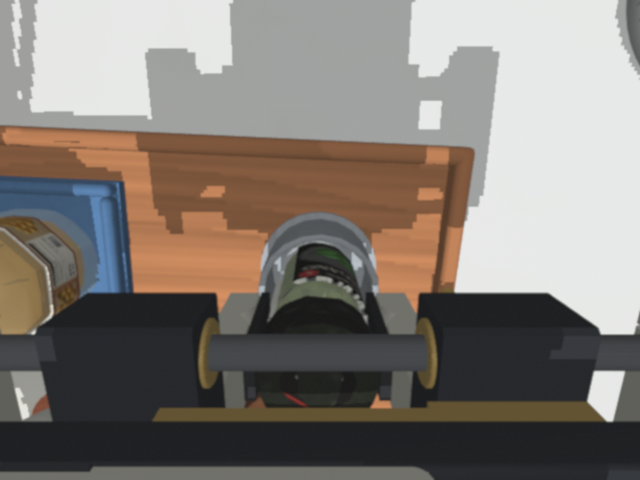

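```bash

python3 -m crank '[{"x":-0.001,"y":0,"z":0.002,"wx":0,"wy":0,"wz":0,"claw":0.3},{"x":-0.001,"y":0,"z":0.004,"wx":0,"wy":0,"wz":0,"claw":0.3},{"x":-0.001,"y":0,"z":0.006,"wx":0,"wy":0,"wz":0,"claw":0.3},{"x":-0.001,"y":0,"z":0.006,"wx":0,"wy":0,"wz":0,"claw":0.3},{"x":-0.001,"y":0,"z":0.006,"wx":0,"wy":0,"wz":0,"claw":0.3}]'
```

```text
clock: 20.78
ee_pos: [0.5657, -0.2927, 0.0721]
tcp_rot: [[1.0, 0.002, 0.006], [0.002, -1.0, -0.003], [0.006, 0.003, -1.0]]
force: [-0.1, 2.2, 4.9]
finger_gap: 0.0407
```

```bash

python3 -m crank '[{"x":0,"y":0,"z":0,"wx":0,"wy":0,"wz":0,"claw":0.5},{"x":0,"y":0,"z":0,"wx":0,"wy":0,"wz":0,"claw":0.6},{"x":0,"y":0,"z":0,"wx":0,"wy":0,"wz":0,"claw":0.7},{"x":0,"y":0,"z":0,"wx":0,"wy":0,"wz":0,"claw":0.8},{"x":0,"y":0,"z":0,"wx":0,"wy":0,"wz":0,"claw":0.8},{"x":0,"y":0,"z":-0.03,"wx":0,"wy":0,"wz":0,"claw":0.8},{"x":0,"y":0,"z":-0.07,"wx":0,"wy":0,"wz":0,"claw":0.9},{"x":0,"y":0,"z":-0.11,"wx":0,"wy":0,"wz":0,"claw":1},{"x":0,"y":0,"z":-0.15,"wx":0,"wy":0,"wz":0,"claw":1},{"x":0,"y":0,"z":-0.165,"wx":0,"wy":0,"wz":0,"claw":1},{"x":0,"y":0,"z":-0.165,"wx":0,"wy":0,"wz":0,"claw":1}]' && python3 - <<'E'
from h import *
to(.417,.1385,.25,0)
cv2.imwrite("pics/w15.png",vision.capture("wrist"));cv2.imwrite("pics/sc15.png",vision.capture("scene"))
E
```

```text
clock: 21.7
ee_pos: [0.5668, -0.2931, 0.2429]
tcp_rot: [[1.0, 0.002, 0.014], [0.002, -1.0, -0.006], [0.014, 0.006, -1.0]]
force: [0.3, -0.2, 0.2]
finger_gap: 0.0873
xyz [-0.1487, -0.4319, -0.0117] w [0.0019, -0.0045, 0.0007] dist 0.457 deg 0.9
```

View pics/w15.png

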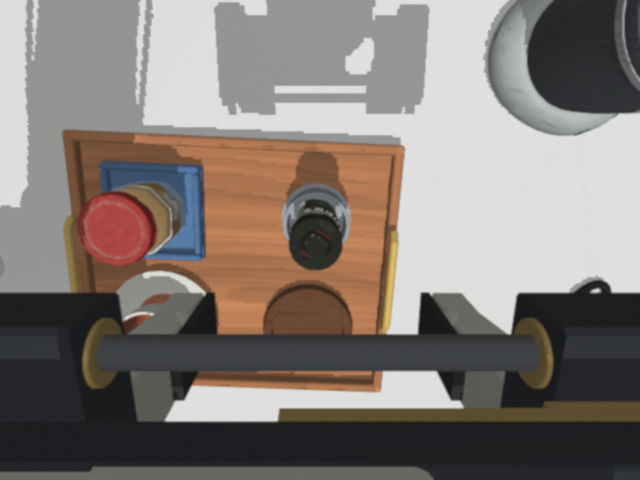

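View pics/sc15.png

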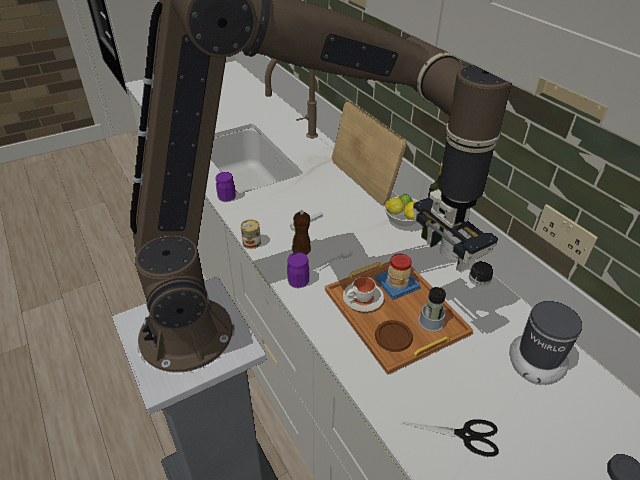

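The spice jar stands in the sleeve (cap at 316,243), and the cup and honey jar are still upright in place. The mill is next.

```bash

python3 -m crank '[{"x":-0.007,"y":-0.02,"z":-0.01,"wx":0.002,"wy":-0.004,"wz":0,"claw":1},{"x":-0.017,"y":-0.05,"z":-0.01,"wx":0.002,"wy":-0.004,"wz":0,"claw":1},{"x":-0.03,"y":-0.087,"z":-0.01,"wx":0.002,"wy":-0.004,"wz":0,"claw":1},{"x":-0.043,"y":-0.125,"z":-0.01,"wx":0.002,"wy":-0.004,"wz":0,"claw":1},{"x":-0.056,"y":-0.163,"z":-0.01,"wx":0.002,"wy":-0.004,"wz":0,"claw":1},{"x":-0.069,"y":-0.2,"z":-0.01,"wx":0.002,"wy":-0.004,"wz":0,"claw":1},{"x":-0.082,"y":-0.238,"z":-0.01,"wx":0.002,"wy":-0.004,"wz":0,"claw":1},{"x":-0.095,"y":-0.276,"z":-0.01,"wx":0.002,"wy":-0.004,"wz":0,"claw":1},{"x":-0.108,"y":-0.314,"z":-0.01,"wx":0.002,"wy":-0.004,"wz":0,"claw":1},{"x":-0.121,"y":-0.352,"z":-0.01,"wx":0.002,"wy":-0.004,"wz":0,"claw":1},{"x":-0.134,"y":-0.39,"z":-0.01,"wx":0.002,"wy":-0.004,"wz":0,"claw":1},{"x":-0.149,"y":-0.432,"z":-0.01,"wx":0.002,"wy":-0.004,"wz":0,"claw":1}]' && python3 -m crank '[{"x":0,"y":0,"z":0,"wx":0,"wy":0,"wz":0,"claw":1},{"x":0,"y":0,"z":0,"wx":0,"wy":0,"wz":0,"claw":1},{"x":0,"y":0,"z":0,"wx":0,"wy":0,"wz":0,"claw":1}]'; python3 - <<'E'
from h import *
ci=vision.camera_info("wrist");im=vision.capture("wrist");cv2.imwrite("pics/w16.png",im)
r=nets.cut_out("wrist","pepper_mill")
for d in r[:2]: print(d["score"],d["at"],fit("pepper_mill",[(ci,d["region"])]))
to(.417,.1385,.105,0)
E
```

```text
clock: 22.8
ee_pos: [0.4144, 0.138, 0.2443]
tcp_rot: [[1.0, 0.001, -0.006], [0.001, -1.0, 0.002], [-0.006, -0.002, -1.0]]
force: [1.9, -0.4, 0.0]
finger_gap: 0.0873
clock: 23.05
ee_pos: [0.4138, 0.1379, 0.2434]
tcp_rot: [[1.0, 0.003, -0.008], [0.003, -1.0, 0.001], [-0.008, -0.001, -1.0]]
force: [-0.5, -0.1, -0.5]
finger_gap: 0.0875
0.59 [321.4, 225.9] (array([0.42172283, 0.13543486]), np.float64(0.16899805646481178))
xyz [0.0036, -0.0014, 0.1387] w [-0.0004, 0.0024, 0.0] dist 0.139 deg 0.4
```

View pics/w16.png

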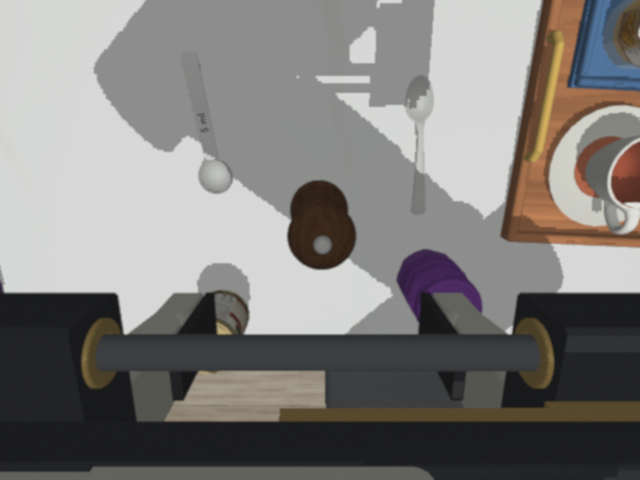

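```bash
python3 - <<'E'
from h import *
ci=vision.camera_info("wrist")
print(ray(ci,(322,243.5),.149),ray(ci,(321.5,236.5),.139),ray(ci,(318.5,207),.005))
o=np.array(robot.get_obs()["ee_pos"]);print(o)
to(.4175,.136,.105,0)
E
```

```text
[0.41902799 0.13367784] [0.42112841 0.13392209] [0.4162115  0.13571609]
[0.41441624 0.13692364 0.24370346]
xyz [0.0041, 0.0011, 0.1387] w [-0.0004, 0.0024, 0.0] dist 0.139 deg 0.4
```

The mill's knob at (322,244) puts it at about (0.4185, 0.1345).

```bash

python3 -m crank '[{"x":0.004,"y":0.002,"z":0.035,"wx":0,"wy":0.002,"wz":0,"claw":1},{"x":0.004,"y":0.002,"z":0.07,"wx":0,"wy":0.002,"wz":0,"claw":1},{"x":0.004,"y":0.002,"z":0.105,"wx":0,"wy":0.002,"wz":0,"claw":1},{"x":0.004,"y":0.002,"z":0.13,"wx":0,"wy":0.002,"wz":0,"claw":1},{"x":0.004,"y":0.002,"z":0.139,"wx":0,"wy":0.002,"wz":0,"claw":1},{"x":0.004,"y":0.002,"z":0.139,"wx":0,"wy":0.002,"wz":0,"claw":1},{"x":0.004,"y":0.002,"z":0.139,"wx":0,"wy":0.002,"wz":0,"claw":0.7},{"x":0.004,"y":0.002,"z":0.139,"wx":0,"wy":0.002,"wz":0,"claw":0.6},{"x":0.004,"y":0.002,"z":0.139,"wx":0,"wy":0.002,"wz":0,"claw":0.4},{"x":0.004,"y":0.002,"z":0.139,"wx":0,"wy":0.002,"wz":0,"claw":0.4},{"x":0.004,"y":0.002,"z":0.139,"wx":0,"wy":0.002,"wz":0,"claw":0.4},{"x":0.004,"y":0.002,"z":0.139,"wx":0,"wy":0.002,"wz":0,"claw":0.4}]' 30; python3 -m crank '[{"x":0,"y":0,"z":0,"wx":0,"wy":0,"wz":0,"claw":0.4},{"x":0,"y":0,"z":0,"wx":0,"wy":0,"wz":0,"claw":0.4},{"x":0,"y":0,"z":0,"wx":0,"wy":0,"wz":0,"claw":0.4}]'
```

```text
clock: 24.15
ee_pos: [0.4176, 0.1354, 0.1053]
tcp_rot: [[1.0, 0.0, -0.0], [0.0, -1.0, 0.002], [-0.0, -0.002, -1.0]]
force: [0.2, -0.1, 0.3]
finger_gap: 0.0529
clock: 24.4
ee_pos: [0.4176, 0.1354, 0.1054]
tcp_rot: [[1.0, 0.0, -0.0], [0.0, -1.0, 0.002], [-0.0, -0.002, -1.0]]
force: [0.8, -0.6, -0.1]
finger_gap: 0.0476
```

```bash

python3 -m crank '[{"x":0,"y":0,"z":-0.02,"wx":0,"wy":0,"wz":0,"claw":0.4},{"x":0,"y":0,"z":-0.05,"wx":0,"wy":0,"wz":0,"claw":0.4},{"x":0,"y":0,"z":-0.085,"wx":0,"wy":0,"wz":0,"claw":0.4},{"x":0.002,"y":0.02,"z":-0.115,"wx":0,"wy":0,"wz":0,"claw":0.4},{"x":0.005,"y":0.05,"z":-0.13,"wx":0,"wy":0,"wz":0,"claw":0.4},{"x":0.007,"y":0.085,"z":-0.13,"wx":0,"wy":0,"wz":0,"claw":0.4},{"x":0.01,"y":0.12,"z":-0.13,"wx":0,"wy":0,"wz":0,"claw":0.4},{"x":0.013,"y":0.155,"z":-0.13,"wx":0,"wy":0,"wz":0,"claw":0.4},{"x":0.015,"y":0.19,"z":-0.13,"wx":0,"wy":0,"wz":0,"claw":0.4},{"x":0.018,"y":0.225,"z":-0.13,"wx":0,"wy":0,"wz":0,"claw":0.4},{"x":0.02,"y":0.26,"z":-0.13,"wx":0,"wy":0,"wz":0,"claw":0.4},{"x":0.022,"y":0.29,"z":-0.13,"wx":0,"wy":0,"wz":0,"claw":0.4}]'; python3 - <<'E'
from h import *
to(.448,-.2845,.2,0)
cv2.imwrite("pics/sc17.png",vision.capture("scene"))
E
```

```text
clock: 25.4
ee_pos: [0.4392, -0.1568, 0.2346]
tcp_rot: [[1.0, 0.0, -0.0], [0.0, -1.0, 0.002], [-0.0, -0.002, -1.0]]
force: [0.3, 0.3, -1.5]
finger_gap: 0.0476
xyz [0.0088, 0.1278, 0.0343] w [-0.0007, 0.0002, 0.0001] dist 0.133 deg 0.1
```

View pics/sc17.png

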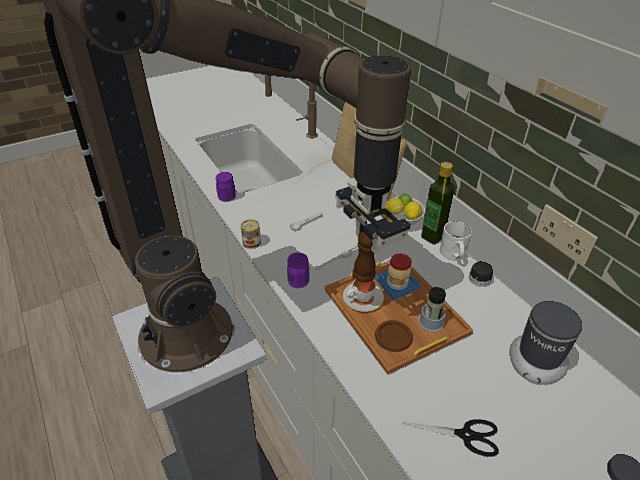

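```bash

python3 -m crank '[{"x":0.002,"y":0.03,"z":0,"wx":0,"wy":0,"wz":0,"claw":0.4},{"x":0.005,"y":0.065,"z":0,"wx":0,"wy":0,"wz":0,"claw":0.4},{"x":0.008,"y":0.095,"z":0.01,"wx":0,"wy":0,"wz":0,"claw":0.4},{"x":0.009,"y":0.12,"z":0.03,"wx":0,"wy":0,"wz":0,"claw":0.4},{"x":0.009,"y":0.128,"z":0.05,"wx":0,"wy":0,"wz":0,"claw":0.4},{"x":0.009,"y":0.128,"z":0.065,"wx":0,"wy":0,"wz":0,"claw":0.4},{"x":0.009,"y":0.128,"z":0.07,"wx":0,"wy":0,"wz":0,"claw":0.4},{"x":0.009,"y":0.128,"z":0.07,"wx":0,"wy":0,"wz":0,"claw":0.4},{"x":0.009,"y":0.128,"z":0.07,"wx":0,"wy":0,"wz":0,"claw":0.4}]'; python3 - <<'E'
from h import *
to(.448,-.2845,.1215,0)
ci=vision.camera_info("wrist");im=vision.capture("wrist");ov=im.copy()
for r in(.048,.037): cv2.polylines(ov,[np.round(proj(ci,np.c_[.448+r*np.cos(a),-.2845+r*np.sin(a),0*a+.024])).astype(np.int32)],True,(0,255,0),1)
cv2.imwrite("pics/w18.png",ov)
s=vision.capture("scene");cv2.imwrite("pics/sc18.png",cv2.resize(s[220:380,320:500],None,fx=4,fy=3.7))
s=vision.capture("side");cv2.imwrite("pics/si18.png",s)
E
```

```text
clock: 26.2
ee_pos: [0.4485, -0.2878, 0.1646]
tcp_rot: [[1.0, -0.0, -0.002], [-0.0, -1.0, 0.0], [-0.002, -0.0, -1.0]]
force: [-0.3, 0.0, -0.6]
finger_gap: 0.048
xyz [-0.0004, -0.0033, 0.0431] w [-0.0001, 0.0006, -0.0] dist 0.043 deg 0.1
```

View pics/w18.png

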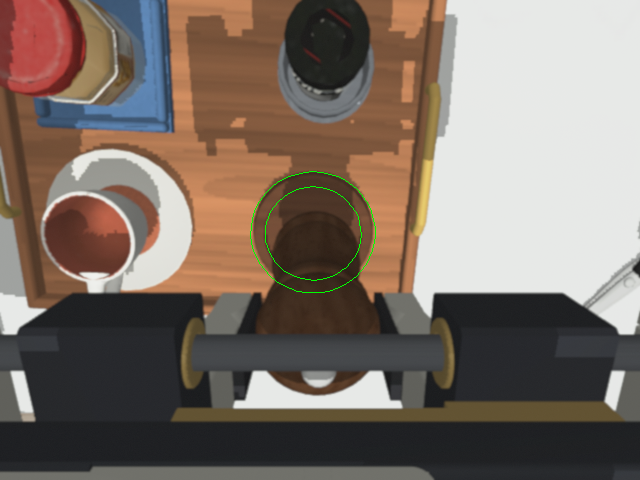

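View pics/sc18.png

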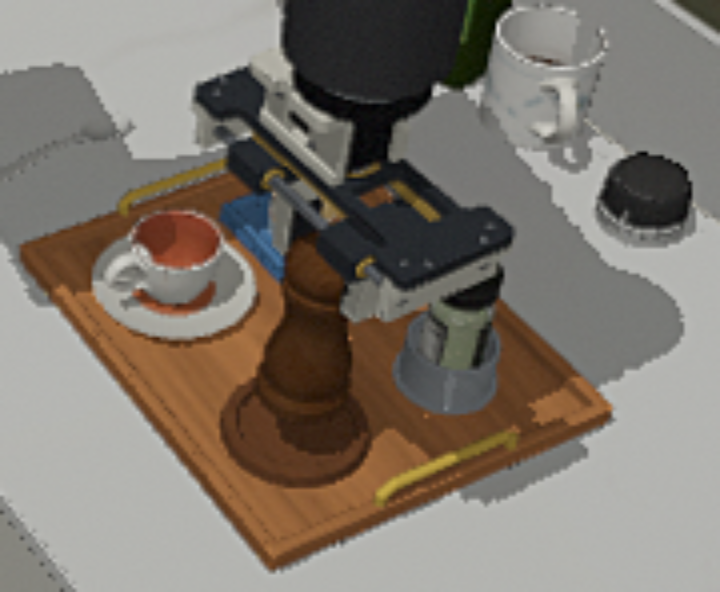

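View pics/si18.png

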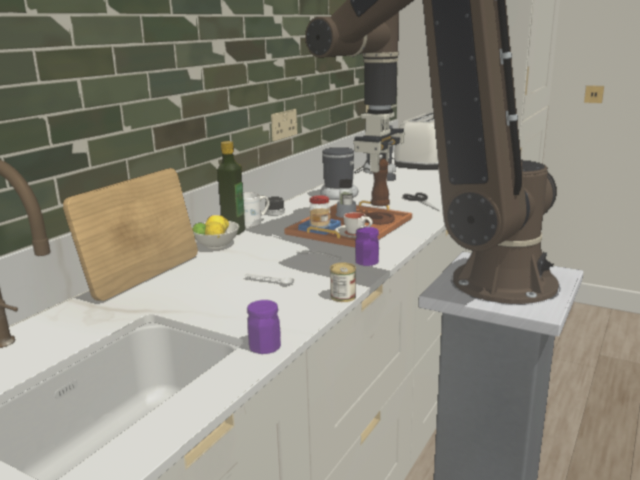

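```bash
python3 - <<'E'
from h import *
o=robot.get_obs();p=o["ee_pos"];b=p[2]-.1054
ci=vision.camera_info("wrist");im=vision.capture("wrist");ov=im.copy()
for r,z,c in((.029,.003,(0,255,0)),(.025,.125,(255,255,0)),(.025,.139,(0,255,255))):
  cv2.polylines(ov,[np.round(proj(ci,np.c_[p[0]+r*np.cos(a),p[1]+r*np.sin(a),0*a+b+z])).astype(np.int32)],True,c,1)
cv2.imwrite("pics/w19.png",cv2.resize(ov[160:420,200:440],None,fx=3,fy=2.3))
print(p,b); to(.448,-.285,.1215,0)
E
```

```text
[ 0.44904913 -0.28779727  0.16553378] 0.060133776175771314
xyz [-0.001, -0.0028, 0.0439] w [-0.0, -0.0001, 0.0] dist 0.044 deg 0.0
```

View pics/w19.png

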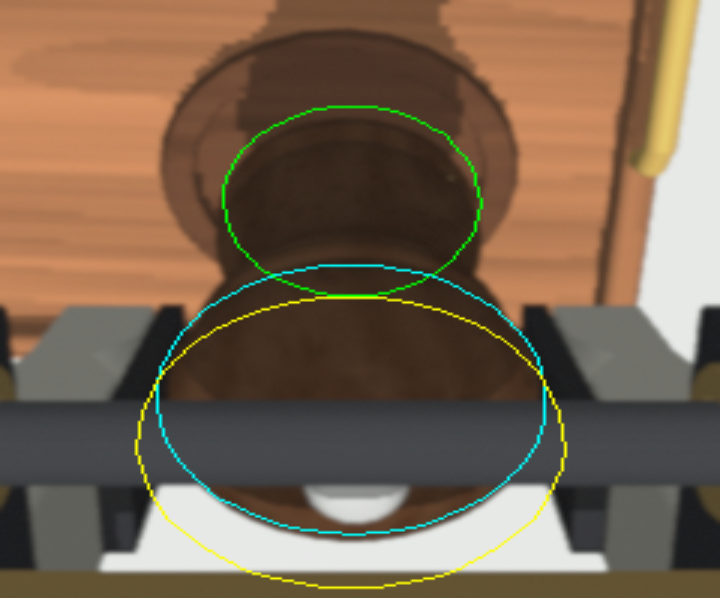

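```bash

python3 -m crank '[{"x":0.001,"y":-0.003,"z":0.012,"wx":0,"wy":0,"wz":0,"claw":0.4},{"x":0.001,"y":-0.003,"z":0.025,"wx":0,"wy":0,"wz":0,"claw":0.4},{"x":0.001,"y":-0.003,"z":0.035,"wx":0,"wy":0,"wz":0,"claw":0.4},{"x":0.001,"y":-0.003,"z":0.04,"wx":0,"wy":0,"wz":0,"claw":0.4},{"x":0.001,"y":-0.003,"z":0.042,"wx":0,"wy":0,"wz":0,"claw":0.4},{"x":0.001,"y":-0.003,"z":0.042,"wx":0,"wy":0,"wz":0,"claw":0.4},{"x":0.001,"y":-0.003,"z":0.042,"wx":0,"wy":0,"wz":0,"claw":0.4}]'; python3 - <<'E'
from h import *
cv2.imwrite("pics/w20.png",vision.capture("wrist"))
s=vision.capture("scene");cv2.imwrite("pics/sc20.png",cv2.resize(s[220:380,320:500],None,fx=4,fy=3.7))
E
```

```text
clock: 26.98
ee_pos: [0.4503, -0.2849, 0.1239]
tcp_rot: [[1.0, 0.0, 0.001], [0.0, -1.0, -0.0], [0.001, 0.0, -1.0]]
force: [0.1, 0.4, -2.3]
finger_gap: 0.0475
```

View pics/w20.png

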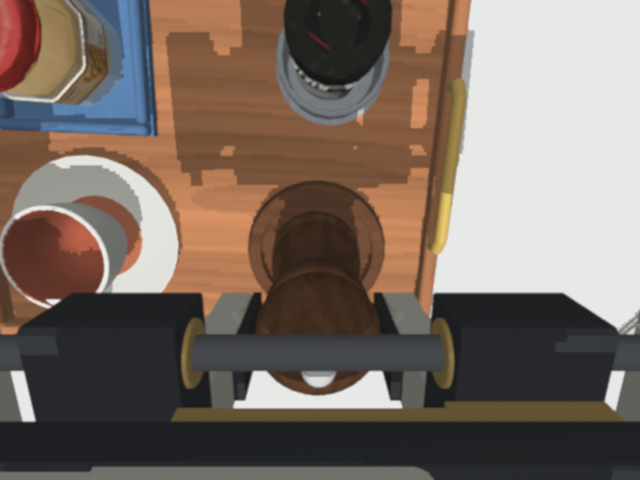

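View pics/sc20.png

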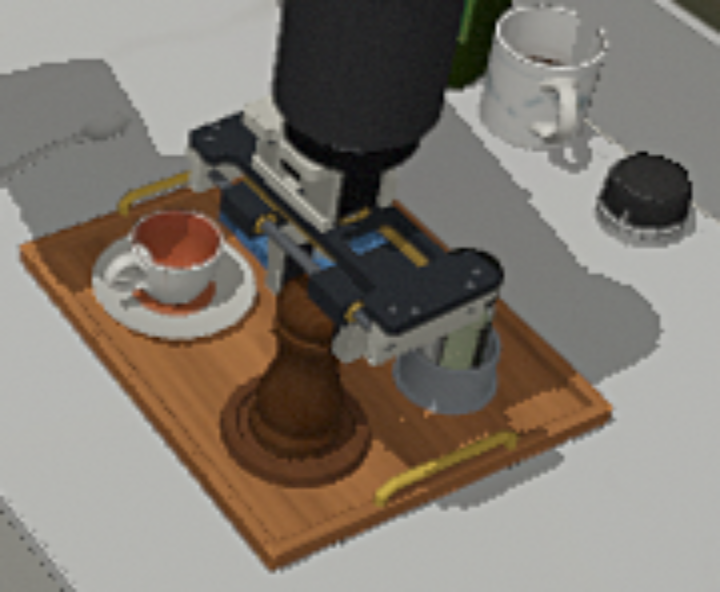

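The mill's foot is centred inside the coaster hollow at (317,240) and about 2 mm above the floor.

```bash

python3 -m crank '[{"x":0,"y":0,"z":0.001,"wx":0,"wy":0,"wz":0,"claw":0.4},{"x":0,"y":0,"z":0.002,"wx":0,"wy":0,"wz":0,"claw":0.4},{"x":0,"y":0,"z":0.003,"wx":0,"wy":0,"wz":0,"claw":0.4},{"x":0,"y":0,"z":0.003,"wx":0,"wy":0,"wz":0,"claw":0.4},{"x":0,"y":0,"z":0.003,"wx":0,"wy":0,"wz":0,"claw":0.4}]'
```

```text
clock: 27.5
ee_pos: [0.4508, -0.2851, 0.1214]
tcp_rot: [[1.0, 0.0, 0.002], [0.0, -1.0, -0.001], [0.002, 0.001, -1.0]]
force: [-0.5, 0.5, 2.1]
finger_gap: 0.0474
```

```bash

python3 -m crank '[{"x":0,"y":0,"z":0,"wx":0,"wy":0,"wz":0,"claw":0.6},{"x":0,"y":0,"z":0,"wx":0,"wy":0,"wz":0,"claw":0.7},{"x":0,"y":0,"z":0,"wx":0,"wy":0,"wz":0,"claw":0.8},{"x":0,"y":0,"z":0,"wx":0,"wy":0,"wz":0,"claw":0.9},{"x":0,"y":0,"z":0,"wx":0,"wy":0,"wz":0,"claw":0.95},{"x":0,"y":0,"z":-0.02,"wx":0,"wy":0,"wz":0,"claw":1},{"x":0,"y":0,"z":-0.06,"wx":0,"wy":0,"wz":0,"claw":1},{"x":0,"y":0,"z":-0.1,"wx":0,"wy":0,"wz":0,"claw":1},{"x":-0.02,"y":0,"z":-0.14,"wx":0,"wy":0,"wz":0,"claw":1},{"x":-0.03,"y":0,"z":-0.17,"wx":0,"wy":0,"wz":0,"claw":1},{"x":-0.03,"y":0,"z":-0.18,"wx":0,"wy":0,"wz":0,"claw":1},{"x":-0.03,"y":0,"z":-0.18,"wx":0,"wy":0,"wz":0,"claw":1}]'; python3 - <<'E'
from h import *
import pickle
D={}
for c in("wrist","scene"):
  ci=vision.camera_info(c);im=vision.capture(c);cv2.imwrite(f"pics/{c}21.png",im if c=="wrist" else cv2.resize(im[220:380,320:500],None,fx=4,fy=3.7))
  for n in ["honey_jar","pepper_mill","spice_jar"]:
    PROF[n]=[(r,z+{"honey_jar":.017,"pepper_mill":.016,"spice_jar":.015}[n]) for r,z in PROF[n]] if c=="wrist" else PROF[n]
    for d in nets.cut_out(c,n)[:2]: print(c,n,round(d["score"],2),d["at"],np.round(fit(n,[(ci,d["region"])])[0],4))
E
```

```text
clock: 28.5
ee_pos: [0.4213, -0.2856, 0.3053]
tcp_rot: [[1.0, 0.0, 0.009], [0.0, -1.0, -0.003], [0.009, 0.003, -1.0]]
force: [1.0, 0.3, 0.3]
finger_gap: 0.0877
wrist honey_jar 0.65 [149.1, 46.0] [ 0.5716 -0.1387]
wrist honey_jar 0.65 [47.4, 271.1] [0.3476 0.015 ]
wrist pepper_mill 0.95 [318.3, 189.9] [ 0.4532 -0.2864]
wrist spice_jar 0.85 [324.0, 51.2] [ 0.5649 -0.2926]
scene honey_jar 0.77 [226.8, 187.8] [0.317  0.4863]
scene honey_jar 0.68 [301.5, 270.5] [0.3335 0.0116]
scene pepper_mill 0.94 [394.9, 321.8] [ 0.4507 -0.2795]
scene spice_jar 0.97 [435.2, 304.9] [ 0.5795 -0.2775]
```

View pics/wrist21.png

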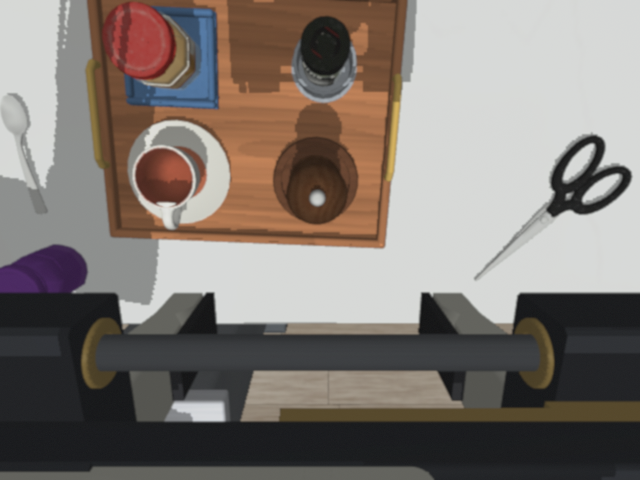

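View pics/scene21.png

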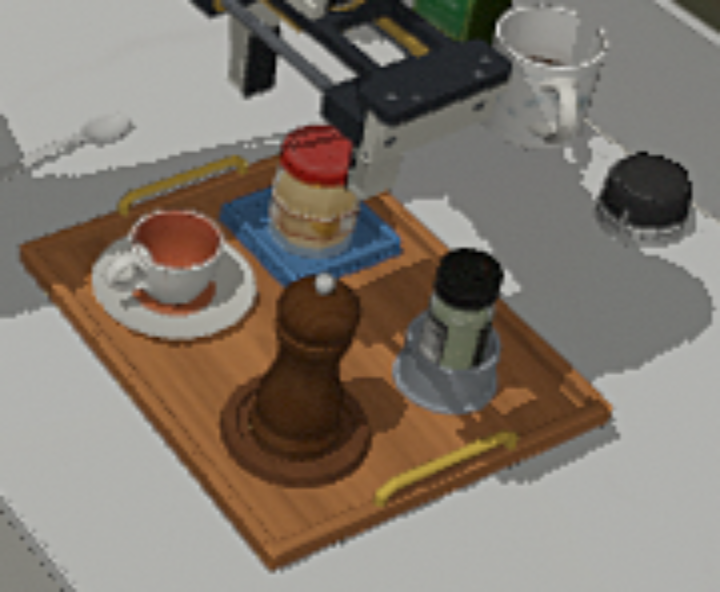

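```bash
python3 - <<'E'
from h import *
ci=vision.camera_info("wrist");im=vision.capture("wrist");ov=im.copy()
print("knob",ray(ci,(317.5,198),.165))
def circ(x,y,r,z,c): cv2.polylines(ov,[np.round(proj(ci,np.c_[x+r*np.cos(a),y+r*np.sin(a),0*a+z])).astype(np.int32)],True,c,1)
circ(.448,-.2845,.048,.024,(0,255,0)); circ(.452,-.2858,.029,.018,(255,255,0)); circ(.452,-.2858,.025,.155,(0,255,255))
circ(.4563,-.134,.056,.021,(0,255,0)); circ(.4575,-.135,.031,.066,(0,255,255)); circ(.4575,-.135,.0215,.015,(255,255,0))
circ(.5648,-.2925,.0305,.05,(0,255,0)); circ(.5649,-.2926,.0205,.12,(0,255,255)); circ(.5716,-.1387,.029,.102,(0,255,255))
cv2.imwrite("pics/w22.png",cv2.resize(ov[0:250,90:410],None,fx=2.4,fy=2.4))
E
```

```text
knob [ 0.4491733  -0.28531683]
```

View pics/w22.png

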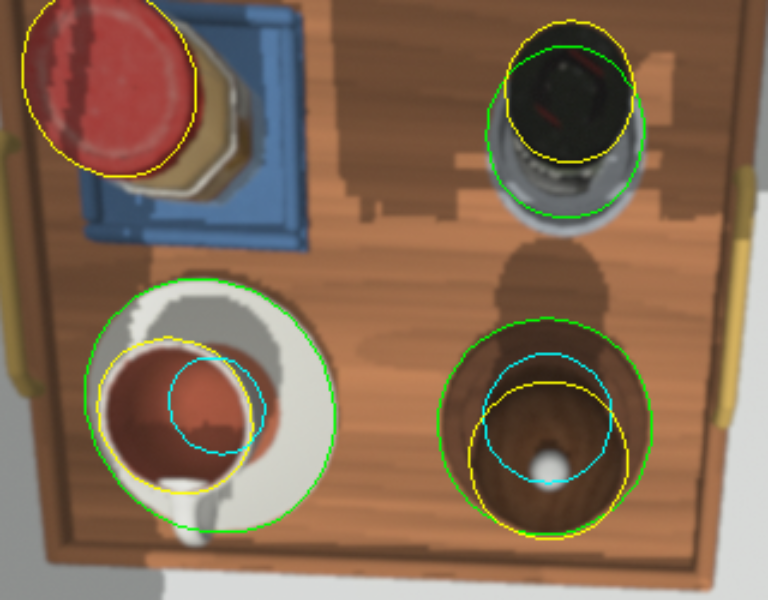

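All four items match their predicted outlines inside their dishes, and the gripper is clear. I'm handing in.

```bash
python3 - <<'E'
from h import *
print(robot.sign_off())
E
```

```text
the job is handed in; nothing more can be done
None
```

The tray is laid: cup on the saucer, honey jar in the blue dish, spice jar in the sleeve and mill on the coaster. Each was lowered to the floor of its hollow and let go. I handed in at about 29 s on the robot's clock. The hand-in reports no verdict.

- **Position:** in the last wrist picture the cup, honey jar and spice jar sat about 1–2 mm from their dish centres. The two readings for the mill disagreed: the silhouette fit put it about 5 mm off (limit 12 mm), and its knob about 1 mm off.
- **Upright:** all four looked upright in the wrist and scene pictures. The mill looked tilted by a few hundredths of a radian while in the grip. Once released, its knob stood over its foot.
- **Clear of the robot:** the gripper was open and well above everything, with no contact force.
- **Disagreements:** the fixed scene camera read the tray about 4 mm differently in y, so I worked from the wrist camera. My last scene fits for the honey jar and spice jar can't be used: the network took the purple jars for the honey jar, and that fit put the spice jar at worktop height. The last check of those two is from the wrist camera, plus the scene picture by eye.
- **Refused move:** the first move call was rejected because I had left keys out of its rows. Nothing moved.

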